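Hang the rinsed sample pails and set the drying fan

TASK

Hang every rinsed sample pail by its eye on a peg of the rail, one pail to a peg. Then set the drying fan: swing the hasp right off the cover, flip the cover up and back so that it rests propped open, turn the knob until its pointer is on the white mark, lower the cover fully shut and swing the hasp upright onto its catch again. Leave everything else on the bench where it is.

Things in the scene. Friction and masses are not known exactly. Their poses are not given: they have to be found in the camera images.
- control: the drying fan's control: a grey plinth 190 x 150 mm, 30 mm high, standing on the table, carrying dial, knob, flip cover and hasp. Origin: centre of its underside; x along the 190 mm side, y towards the hasp side, z up. It cannot move. All offsets given as 'control frame' are in these axes
- cover (a joint): flip cover: an upside-down tray 176 x 140 mm, 48 mm deep, white frame with clear window, over knob and dial. Hinge line along control x at control y = -70, z = 30 mm. 0 = shut, grows as its +y edge is lifted up and over towards -y; stop at 1.95 rad. Damped hinge; past about 1.2 rad it leans back and rests propped on its stop, below that it sinks shut slowly by itself. About 0.25 kg
- cover_bar (a point): middle of the cover's bar handle: a round steel bar, 10 mm thick, its 70 mm length parallel to the hinge line, held 38 mm out from the cover's +y face by a round rod at each end (leave the ends alone: about 55 mm is free). With the cover shut it is at control (40, 108, 55) mm. Axes of the cover
- hasp (a joint): hasp: steel strap 66 mm wide, 48 mm long, 4 mm thick, continued by a wire loop, hinged low on the plinth's +y side, near end; hinge line along control x through control (-45, 78, 18) mm. 0 = upright against the cover, slot over the cover's catch (on); grows as it swings away, outwards to +y and down; stop at 1.35 rad. Stiff hinge (0.06 N m): it stays about where it is left. It must be swung off before the cover is lifted
- hasp_bar (a point): middle of the cross-bar at the hasp's free end: round steel, 10 mm thick, 60 mm long, parallel to the hinge line, 90 mm from it, joined to the strap by a 6 mm rod at each end, so that between bar and strap there is an opening 54 mm wide and 37 mm long. With the hasp on, it is 30 mm above the shut cover's top (cover top: 78 mm above the table)
- knob (a joint): dial knob, axis vertical through control (0, 0); joint value grows clockwise seen from above, range 0 to 2.4 rad; at 0 the pointer points to control +x. Stays where left (friction 0.05 N m)
- knob_grip (a point): on the knob's axis, 60 mm above the table (30 mm above the plinth): the height to grip it. The knob is a disc 52 mm across and 9 mm high on the plinth, with an upright grip bar on it 12 mm thick, 58 mm long, from 9 to 43 mm above the plinth. The x axis here runs along the bar, towards the pointer end
- knob_tip (a point): pointer end of the knob's grip bar (white line on top), 36 mm from its axis
- mark_end (a point): inner end of the single white mark (18 x 7 mm) on the black dial plate round the knob, 36 mm from the knob's axis: the pointer end must come right over it. The mark's place varies; it lies clockwise of the pointer at the start
- peg1 (a point): peg 1 of 4 on the wooden rail: round steel peg, 10 mm thick, 70 mm long, pegs 85 mm apart; this is the middle of the peg, on its axis, about 172 mm above the table. x axis level, from the free end towards the rail; the free end points towards the robot and rises 12 degrees above level. The rail's front face is 34 mm behind this point, its top 10 mm above this point; the rail is fixed
- peg2 (a point): peg 2 of 4 on the wooden rail: round steel peg, 10 mm thick, 70 mm long, pegs 85 mm apart; this is the middle of the peg, on its axis, about 172 mm above the table. x axis level, from the free end towards the rail; the free end points towards the robot and rises 12 degrees above level. The rail's front face is 34 mm behind this point, its top 10 mm above this point; the rail is fixed
- peg3 (a point): peg 3 of 4 on the wooden rail: round steel peg, 10 mm thick, 70 mm long, pegs 85 mm apart; this is the middle of the peg, on its axis, about 172 mm above the table. x axis level, from the free end towards the rail; the free end points towards the robot and rises 12 degrees above level. The rail's front face is 34 mm behind this point, its top 10 mm above this point; the rail is fixed
- peg4 (a point): peg 4 of 4 on the wooden rail: round steel peg, 10 mm thick, 70 mm long, pegs 85 mm apart; this is the middle of the peg, on its axis, about 172 mm above the table. x axis level, from the free end towards the rail; the free end points towards the robot and rises 12 degrees above level. The rail's front face is 34 mm behind this point, its top 10 mm above this point; the rail is fixed
- pail1_eye (a point): sample pail (two or three are present, all alike): aluminium cup 66 mm across the rim, 50 mm high, standing on a flat rubber mat 4 mm thick; over it a fixed bail with a square eye (frame 42 x 42 mm outside, hole 26 x 26 mm, 8 mm thick) and above the eye a square grip stem 14 x 14 mm, 48 mm tall. This is the centre of the hole, 91 mm above the pail's foot; the stem runs from 21 to 69 mm above this point. x axis: along the hole (either side may face the rail), z up. 0.13 kg
- pail2_eye (a point): sample pail (two or three are present, all alike): aluminium cup 66 mm across the rim, 50 mm high, standing on a flat rubber mat 4 mm thick; over it a fixed bail with a square eye (frame 42 x 42 mm outside, hole 26 x 26 mm, 8 mm thick) and above the eye a square grip stem 14 x 14 mm, 48 mm tall. This is the centre of the hole, 91 mm above the pail's foot; the stem runs from 21 to 69 mm above this point. x axis: along the hole (either side may face the rail), z up. 0.13 kg
- pail3_eye (a point): sample pail (two or three are present, all alike): aluminium cup 66 mm across the rim, 50 mm high, standing on a flat rubber mat 4 mm thick; over it a fixed bail with a square eye (frame 42 x 42 mm outside, hole 26 x 26 mm, 8 mm thick) and above the eye a square grip stem 14 x 14 mm, 48 mm tall. This is the centre of the hole, 91 mm above the pail's foot; the stem runs from 21 to 69 mm above this point. x axis: along the hole (either side may face the rail), z up. 0.13 kg
- pail4_eye (a point): sample pail (two or three are present, all alike): aluminium cup 66 mm across the rim, 50 mm high, standing on a flat rubber mat 4 mm thick; over it a fixed bail with a square eye (frame 42 x 42 mm outside, hole 26 x 26 mm, 8 mm thick) and above the eye a square grip stem 14 x 14 mm, 48 mm tall. This is the centre of the hole, 91 mm above the pail's foot; the stem runs from 21 to 69 mm above this point. x axis: along the hole (either side may face the rail), z up. 0.13 kg
- mug: bystander, not to be disturbed: white mug, 72 mm across, 80 mm high
- spoon: bystander, not to be disturbed: spoon lying flat between mat and rail
- brush: bystander, not to be disturbed: brush lying flat on the robot's right
- jar: bystander, not to be disturbed: brown glass jar 100 mm high
Not all that is in view belongs to the job. Leave any orange or yellow look-alike of the part that bears pail3_eye alone.

How it is judged:
By the outcome, as a careful person would: the job done as asked, in the order asked, and still so for the second after the job is handed in, with the robot touching nothing.
Of pail1, pail2, pail3, pail4 only 2 to 3 are there at a start; the rules pass over those that are not, and their reading is None.
At some moment in a run one of pail1, pail2, pail3, pail4 may be knocked a few centimetres aside while the robot is not near it.
It also fails if it takes over 210 s, if anything falls off the work surface, if the arm or the gripper's body presses on something with over 40 N, if the wrist force passes 120 N, or if a joint passes its speed limit or range.

ROBOT

A 6-joint arm with a two-finger parallel gripper is mounted at the origin on the work surface. World frame = base frame: x ahead of the robot, y to its left, z up, the work surface at z = 0. Lengths are in m, angles in rad, forces in N, time in s.
With the tool pointing down it reaches from about 0.225 to 0.875 m from the base axis. Payload 3.4 kg.
Tool frame: the origin (TCP) lies on the centre line of the jaws, within the pads' length; the fingertips stand 19 mm ahead of it and the grasp point (between the pads) is the TCP (nose_length is the distance from the TCP to the fingertips, in m); z points along the fingers, y is the direction in which the jaws open and shut (so a half turn about z gives the same grasp; the last joint's range is limited). The gripper opens to 85 mm and grips with 20 to 120 N. Pads are 22 mm wide; open, the fingers measure 114 mm over their backs; the gripper's body (76 mm by 85 mm) begins 54 mm behind the grasp point. The pads swing forward as they close: fully open they stand 13 mm farther back than shut.
Start: joints at [1.083, 0.276, 1.505, -0, 1.361, -0.121], TCP at [0.206, 0.537, 0.25] pointing down, gripper open.
Joint ranges: [-2.89, 2.89], [-0.75, 2.08], [0.22, 2.7], [-1.18, 4.32], [0.11, 2.71], [-2.7, 2.7]. Speed limits (rad/s): [2.57, 2.57, 3.14, 3.14, 3.14, 3.14].

INTERFACE

Orientations are given as a unit quaternion [w, x, y, z].
In Python, from rig import * gives the robot as it stands.
- The arm moves only by the shell command python3 -m jog 'ROWS' [OPENING] [FORCE]. ROWS is JSON, one flat list of numbers, 6 for each row, row after row: the shift along the tool's x, y, z in mm, then the turn, a rotation vector about the tool's x, y, z in degrees. In form: [tx, ty, tz, wx, wy, wz, tx, ty, tz, wx, wy, wz, ...]. A call has 1 to 10 rows; each row is the pose to reach, as a shift and turn from the pose commanded when the call began, along the tool's axes at that moment; what a row does not reach only later rows make up. A row lasts 1/8 s, in which the tool goes at most 62.5 mm and 10.7 degrees, less where a joint would pass 70% of its speed; a pose out of reach is approached as far as the arm can. A call with a gripper value outside its range is refused whole. OPENING is the closure, from 0 (fully open) to 1 (shut), set as the call begins (- or left out, the last holds). The fingers move at their own pace and stop on an object; FORCE is the grip in N (left out, the last holds). Time passes only in rows, so rows that repeat a pose let the fingers close. It gives the time, the measured TCP pose, the force and the opening at its end, in the units of the state.
- get_state(): the state, without advancing time (a new reading comes with each control period).
- get_image(name): name is "scene" or "side" or "wrist"; returns a dict with "frame" (400x640x3 uint8, red, green, blue), "camera_matrix" (3x3 intrinsics, pixels), "k1" (the pictures are not rectified: a ray, as slopes to the right and down, at radius r is drawn at 1 + k1 r^2 times it, then the intrinsics apply), "rvec" (rotation vector, rad) and "tvec" (3), from world to camera coordinates, as OpenCV has them. Camera axes: x right, y down, z forward; pixel columns grow to the right and rows downward; lengths in m; the calibration is good to about 2 mm. A picture is of the moment at which its call begins. There is no depth.
- sign_off(): hands the job in, once; it reports no verdict.
The state is a dict: "clock": time; "qpos": joint angles; "qd": joint speeds; "effort": joint torques, N m; "position": TCP position; "ee_rot": TCP orientation; "contact_force": force on the tool from outside, world axes, zero at the start; "moment": the same for the moment, N m; "width": finger opening in m.
Only numpy, scipy, OpenCV 4.12 (cv2) and the standard library are available. Lean on these libraries where they do the work, as an engineer would, in place of code of your own. Each camera call takes 0.05 s, during which the arm holds its last target.

## Working session

There is one attempt and no reset: what is moved stays moved. The work goes in short steps, Python scripts to look and compute and a shell command to move; the robot and the scene stay as the last step left them, time stands still between calls to the robot, and variables do not carry over. Pictures are saved under pics/ and viewed, and the job is handed in when it is done.

```bash
ls; mkdir -p pics
python3 - <<'E'
from rig import *
import cv2
print(get_state())
for n in ["scene","side","wrist"]:
    d=get_image(n); cv2.imwrite(f"pics/{n}0.png",d["frame"][:,:,::-1])
    print(n,d["camera_matrix"],d["k1"],d["rvec"],d["tvec"])
E
```

```text
pics
{'clock': 0.0, 'qpos': array([ 1.08301062e+00,  2.76605554e-01,  1.50612572e+00,  4.82348697e-06,
        1.36069846e+00, -1.20977994e-01]), 'qd': array([-0.00051853,  0.00048923, -0.00037603, -0.00032847,  0.00075616,
        0.00233335]), 'effort': array([-4.02146525e-04, -4.16752017e+01, -2.45805538e+01,  1.11722516e-04,
        1.09579720e-02, -9.82318141e-06]), 'position': array([0.2059775 , 0.53631769, 0.24943661]), 'ee_rot': array([-2.77539538e-04,  1.82377814e-01,  9.83228096e-01, -8.75610272e-04]), 'contact_force': array([ 0.10285058, -1.27569928, -0.94099684]), 'moment': array([0.0290041 , 0.04868802, 0.01605602]), 'width': 0.08517960018892383}
scene [[418.17449649   0.         317.6249449 ]
 [  0.         418.17449649 199.34226746]
 [  0.           0.           1.        ]] 0.00014922509639387423 [ 2.10869588  0.72038068 -0.37676024] [-0.40012583 -0.07761259  1.70789474]
side [[476.15273134   0.         318.04878518]
 [  0.         476.15273134 196.32307444]
 [  0.           0.           1.        ]] -0.13316062100670745 [ 0.13371599 -2.70740722  1.45487616] [0.50450827 0.12664227 1.48143544]
wrist [[324.07558791   0.         320.53874882]
 [  0.         324.07558791 198.26443957]
 [  0.           0.           1.        ]] -0.014316783191640932 [-2.39340277 -1.64413695 -0.22655508] [-0.57432511 -0.03499682  0.37862693]
```

View pics/scene0.png

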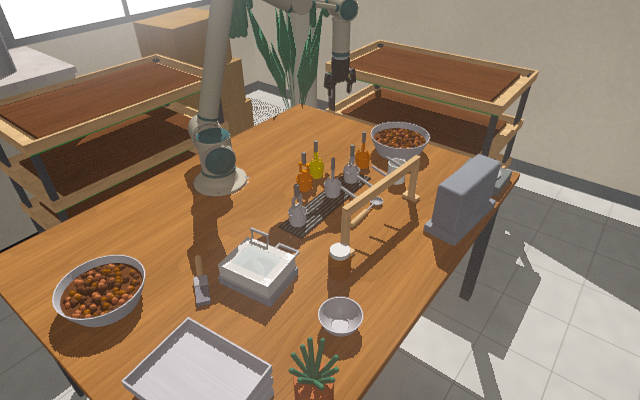

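View pics/side0.png

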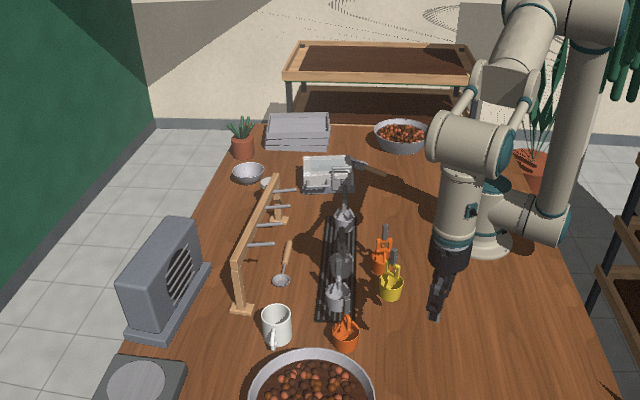

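View pics/wrist0.png

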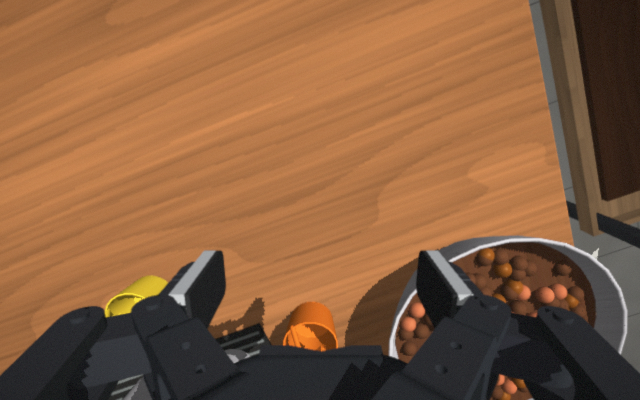

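```bash
cat > h.py <<'E'
import numpy as np, cv2
from scipy.spatial.transform import Rotation as R
from rig import *
def cam(n):
    d=get_image(n); d["R"]=cv2.Rodrigues(np.array(d["rvec"],float))[0]; d["t"]=np.array(d["tvec"],float); return d
def dist(d): return np.array([d["k1"],0,0,0,0],float)
def proj(d,P):
    p,_=cv2.projectPoints(np.array(P,float).reshape(-1,1,3),np.array(d["rvec"],float),d["t"],d["camera_matrix"],dist(d)); return p.reshape(-1,2)
def ray(d,uv):
    x=cv2.undistortPoints(np.array(uv,float).reshape(1,1,2),d["camera_matrix"],dist(d)).reshape(2)
    return -d["R"].T@d["t"], (lambda v:v/np.linalg.norm(v))(d["R"].T@np.array([x[0],x[1],1.]))
def onz(d,uv,z):
    c,v=ray(d,uv); return c+v*(z-c[2])/v[2]
def tri(*obs):
    A=np.zeros((3,3));b=np.zeros(3);rs=[]
    for d,uv in obs:
        c,v=ray(d,uv);M=np.eye(3)-np.outer(v,v);A+=M;b+=M@c;rs.append((c,v))
    p=np.linalg.solve(A,b); return p,[1000*np.linalg.norm((np.eye(3)-np.outer(v,v))@(p-c)) for c,v in rs]
def crop(d,x0,y0,x1,y1,name,s=None):
    im=d["frame"][y0:y1,x0:x1,::-1]; s=s or min(800/(x1-x0),600/(y1-y0))
    im=cv2.resize(np.ascontiguousarray(im),None,fx=s,fy=s,interpolation=cv2.INTER_CUBIC); cv2.imwrite("pics/"+name,im); print(name,"scale",s)
def Rt():
    s=get_state(); q=s["ee_rot"]; return s,R.from_quat([q[1],q[2],q[3],q[0]]).as_matrix(),np.array(s["position"])
E
python3 - <<'E'
from h import *
d=cam("scene"); crop(d,200,120,440,320,"s1.png")
d=cam("side"); crop(d,220,130,420,350,"d1.png")
d=cam("side"); crop(d,80,90,400,210,"d2.png")
print(-d["R"].T@d["t"])
E
```

```text
s1.png scale 3.0
d1.png scale 2.727272727272727
d2.png scale 2.5
[0.36162184 1.21208203 0.93021752]
```

View pics/s1.png

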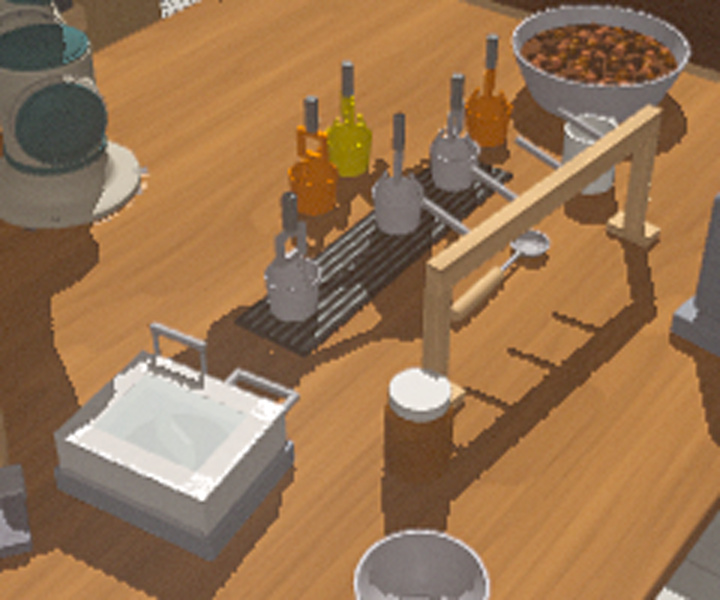

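View pics/d1.png

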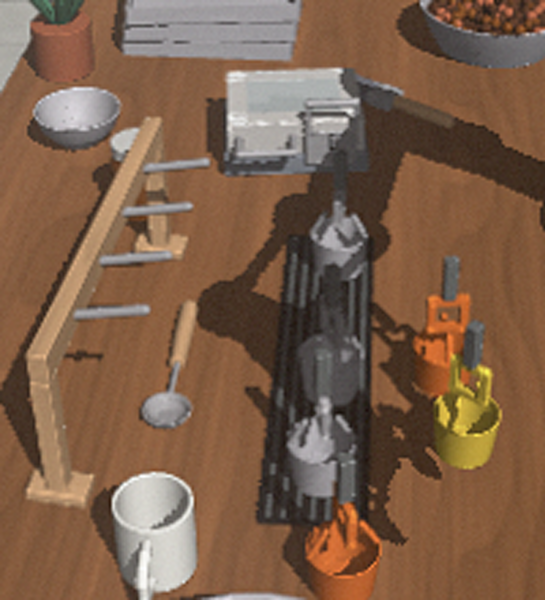

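View pics/d2.png

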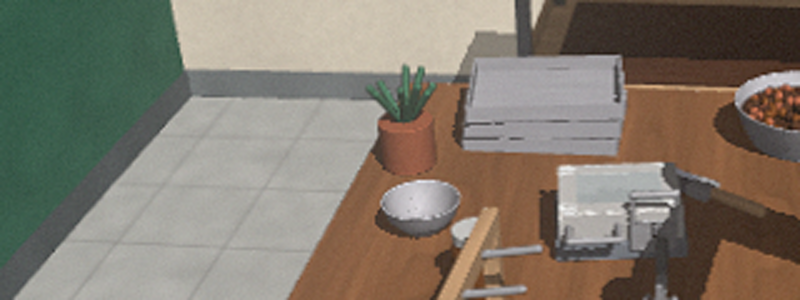

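Run:
```python
from h import *
s=cam("scene"); 
f=lambda x,y:(x/3+200,y/3+120)
for n,p in dict(A=(291,310),B=(398,225),C=(455,182)).items(): print(n,onz(s,f(*p),.004))
for n,p,z in [("Astem",(290,197),.164),("Bstem",(399,116),.164),("Cstem",(457,77),.164),("railend1top",(430,266),.182),("railend2",(655,110),.182),
 ("p1tip",(424,202),.179),("p2tip",(473,170),.179),("p3tip",(519,141),.179),("p4tip",(562,110),.179),("coverTL",(140,358),.078),("coverTR",(290,405),.078),("coverbot",(205,500),.078),("coverL",(60,432),.078),("plinthbot",(210,557),0),("plL",(60,475),0),("plR",(292,470),0),("jar",(418,475),0),("orange1",(314,205),0),("yel",(350,170),0),("or2",(490,140),0),("mug",(590,190),0)]:
    print(n,onz(s,f(*p),z).round(3))
```

```text
A [ 0.43284991 -0.0224283   0.004     ]
B [0.4312275  0.19208918 0.004     ]
C [0.43336273 0.31883426 0.004     ]
Astem [ 0.436 -0.019  0.164]
Bstem [0.429 0.194 0.164]
Cstem [0.43  0.317 0.164]
railend1top [ 0.644 -0.047  0.182]
railend2 [0.68  0.364 0.182]
p1tip [0.571 0.045 0.179]
p2tip [0.578 0.129 0.179]
p3tip [0.587 0.212 0.179]
p4tip [0.59  0.302 0.179]
coverTL [ 0.419 -0.244  0.078]
coverTR [ 0.588 -0.203  0.078]
coverbot [ 0.606 -0.344  0.078]
coverL [ 0.435 -0.366  0.078]
plinthbot [ 0.606 -0.346 -0.   ]
plL [ 0.413 -0.362  0.   ]
plR [ 0.596 -0.213 -0.   ]
jar [ 0.701 -0.141  0.   ]
orange1 [0.313 0.166 0.   ]
yel [0.299 0.261 0.   ]
or2 [0.409 0.443 0.   ]
mug [ 0.585  0.417 -0.   ]
```

```bash
cat >> h.py <<'E'
def down(psi):
    "tool pointing down, tool x axis at world heading psi(deg)"
    c,s=np.cos(np.radians(psi)),np.sin(np.radians(psi))
    return np.array([[c,s,0],[s,-c,0],[0,0,-1.]])
def rows(*tg):
    s,Rm,p=Rt()
    for P,Q in tg:
        d=Rm.T@(np.array(P)-p)*1000; w=np.degrees(R.from_matrix(Rm.T@Q).as_rotvec()) if Q is not None else np.zeros(3)
        print("row",d.round(1),w.round(1), "min rows",max(np.linalg.norm(d)/62.5,np.linalg.norm(w)/10.7).round(1))
E
python3 - <<'E'
from h import *
w=cam("wrist"); s,Rm,p=Rt()
C=-w["R"].T@w["t"]; print("cam in tool",Rm.T@(C-p),"axes cols",(Rm.T@w["R"].T).round(3))
print("heading",np.degrees(np.arctan2(Rm[1,0],Rm[0,0])))
rows(([0.40,0.15,0.38],down(180)))
E
```

```text
cam in tool [ 0.06952048  0.00031723 -0.12302177] axes cols [[-0.    -0.962 -0.273]
 [ 1.    -0.    -0.001]
 [ 0.001 -0.273  0.962]]
heading 158.98328699100816
row [-319.6 -291.5 -129.8] [ -0.  -0. -21.] min rows 7.2
```

```bash
python3 -m jog '[-300,-292,-130,0,0,-21,-300,-292,-130,0,0,-21,-300,-292,-130,0,0,-21,-300,-292,-130,0,0,-21,-300,-292,-130,0,0,-21,-300,-292,-130,0,0,-21,-300,-292,-130,0,0,-21,-300,-292,-130,0,0,-21,-300,-292,-130,0,0,-21]'
python3 - <<'E'
from h import *
w=cam("wrist");crop(w,0,0,640,400,"w1.png",1.25)
E
```

```text
clock: 1.52
position: [0.3813, 0.1566, 0.3802]
ee_rot: [-0.0, 0.001, 1.0, 0.0]
contact_force: [-1.0, 0.4, 0.3]
width: 0.0853
w1.png scale 1.25
```

View pics/w1.png

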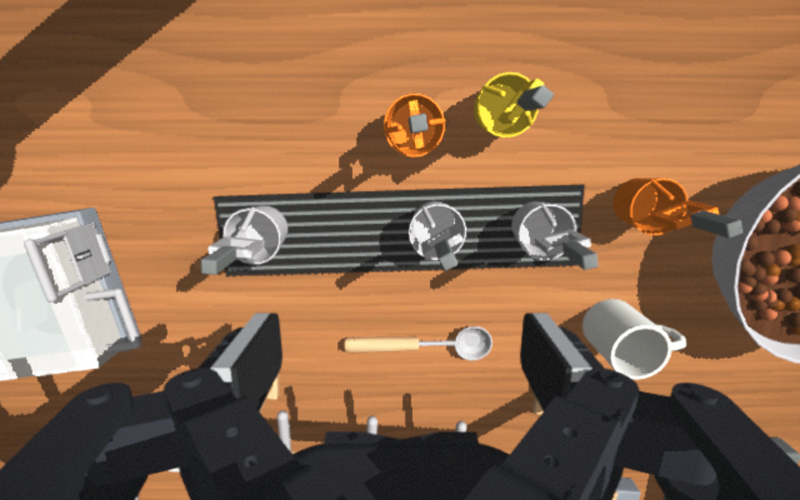

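Run:
```python
from h import *
w=cam("wrist");crop(w,150,140,500,230,"w2.png",2.28)
im=w["frame"]
def z(x0,y0,n,name):
    crop(w,x0,y0,x0+n,y0+n*3//4,name)
z(155,155,80,"wA.png"); z(315,155,80,"wB.png"); z(405,155,80,"wC.png")
a=[cv2.imread(f"pics/w{k}.png") for k in "ABC"]
cv2.imwrite("pics/wABC.png",cv2.resize(np.hstack(a),(1500,375))[:, :][:, :800]); 
cv2.imwrite("pics/wABC.png",np.hstack([cv2.resize(x,(400,300)) for x in a[:2]])); cv2.imwrite("pics/wCC.png",cv2.resize(a[2],(400,300)))
```

```text
w2.png scale 2.28
wA.png scale 10.0
wB.png scale 10.0
wC.png scale 10.0
```

View pics/wABC.png

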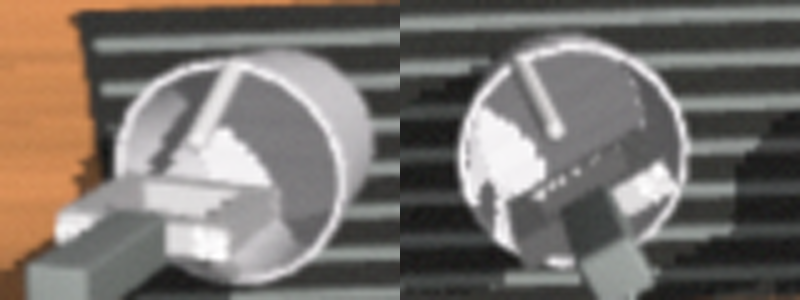

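View pics/wCC.png

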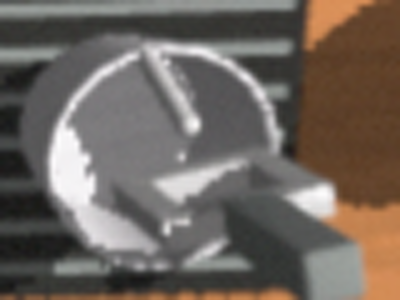

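```bash
cat >> h.py <<'E'
def pailpts(x,y,yaw,z0=.004):
    c,s=np.cos(np.radians(yaw)),np.sin(np.radians(yaw)); M=np.array([[c,-s],[s,c]])
    def T(P): P=np.array(P,float); Q=P.copy(); Q[:,:2]=P[:,:2]@M.T+[x,y]; Q[:,2]+=z0; return Q
    a=np.linspace(0,2*np.pi,40)
    L=[T(np.c_[.033*np.cos(a),.033*np.sin(a),np.full(40,.05)])]
    for xx in(-.004,.004):
        for h in(.021,.013): L.append(T([[xx,h*i,.091+h*j] for i,j in[(-1,-1),(1,-1),(1,1),(-1,1),(-1,-1)]]))
    for zz in(.112,.160): L.append(T([[.007*i,.007*j,zz] for i,j in[(-1,-1),(1,-1),(1,1),(-1,1),(-1,-1)]]))
    for i,j in[(-1,-1),(1,-1),(1,1),(-1,1)]: L.append(T([[.007*i,.007*j,.112],[.007*i,.007*j,.160]]))
    return L
def overlay(d,polys,x0,y0,x1,y1,name,cols=None):
    s=min(800/(x1-x0),600/(y1-y0)); im=cv2.resize(np.ascontiguousarray(d["frame"][y0:y1,x0:x1,::-1]),None,fx=s,fy=s,interpolation=cv2.INTER_CUBIC)
    for P in polys:
        q=((proj(d,P)+.5-[x0,y0])*s).astype(np.int32); cv2.polylines(im,[q.reshape(-1,1,2)],False,(0,255,0),1,cv2.LINE_AA)
    cv2.imwrite("pics/"+name,im); print(name,"scale",s)
E
python3 - <<'E'
from h import *
w=cam("wrist")
G={}
for n,uv,yaw in[("A",(201.6,189.4),90+0),("B",(349.8,185.2),-65),("C",(437.8,185.2),-70)]:
    p=onz(w,uv,.054); print(n,p); G[n]=(p[0],p[1],yaw)
P=[]
for n in G: P+=pailpts(*G[n])
overlay(w,P,150,140,350,240,"o1.png"); overlay(w,P,310,140,510,240,"o2.png")
E
```

```text
A [ 0.4254386  -0.01220388  0.054     ]
B [0.41909246 0.19968852 0.054     ]
C [0.41893772 0.32527615 0.054     ]
o1.png scale 4.0
o2.png scale 4.0
```

View pics/o1.png

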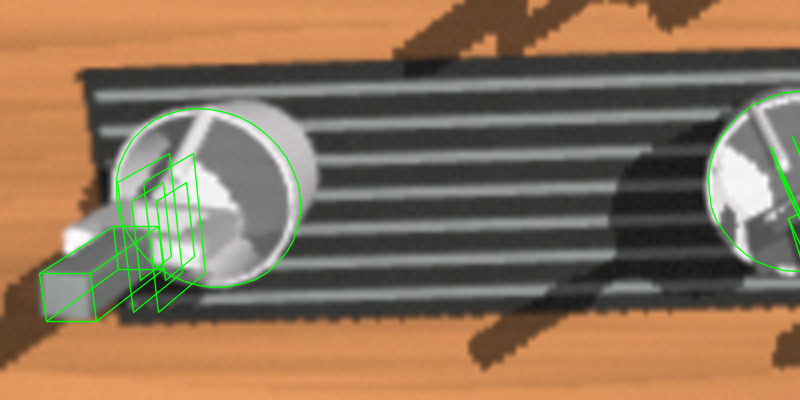

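View pics/o2.png

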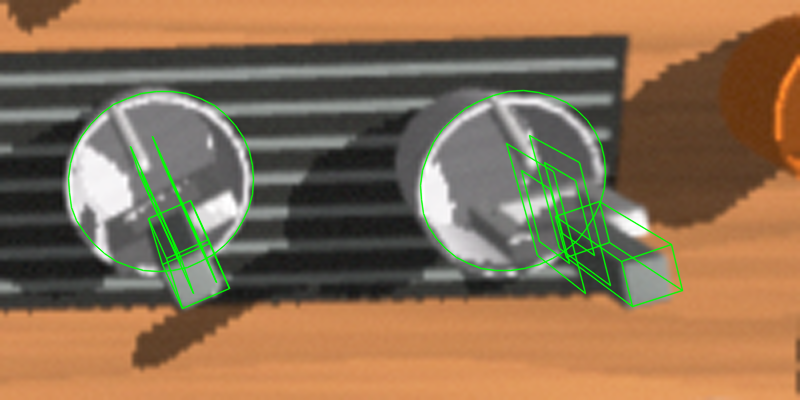

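Run:
```python
from h import *
w=cam("wrist")
P=[]
for g in [(.4245,-.0115,-5),(.419,.199,25),(.4185,.3243,20)]: P+=pailpts(*g)
overlay(w,P,150,140,350,240,"o3.png"); overlay(w,P,310,140,510,240,"o4.png")
```

```text
o3.png scale 4.0
o4.png scale 4.0
```

View pics/o3.png

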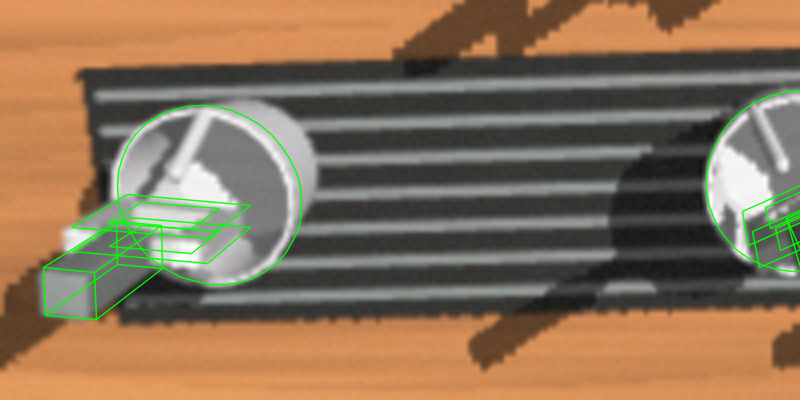

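View pics/o4.png

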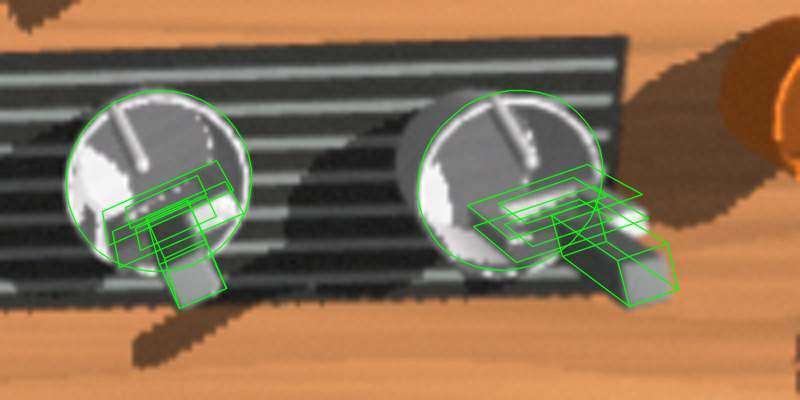

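```bash
python3 -m jog '[-130,10,0,0,0,0,-130,10,0,0,0,0,-130,10,0,0,0,0,-130,10,0,0,0,0]'
python3 - <<'E'
from h import *
w=cam("wrist");crop(w,0,0,640,400,"w5.png",1.25)
E
```

```text
clock: 2.22
position: [0.511, 0.1676, 0.3793]
ee_rot: [-0.001, -0.001, 1.0, -0.0]
contact_force: [0.1, 0.2, 0.4]
width: 0.0854
w5.png scale 1.25
```

View pics/w5.png

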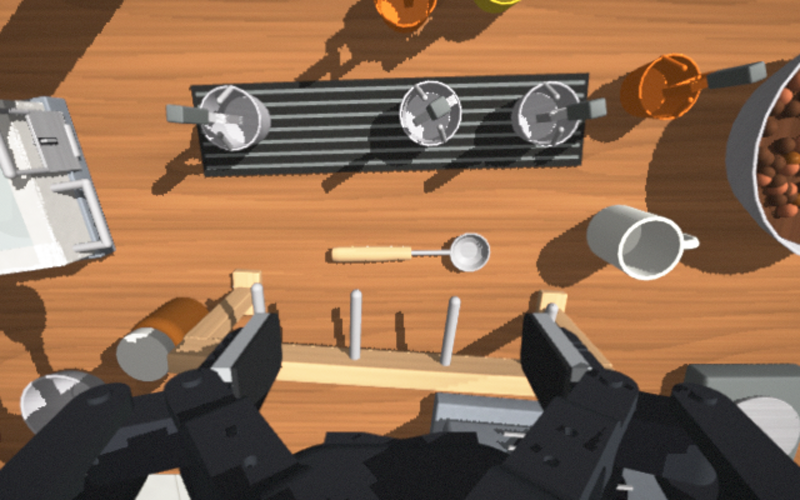

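```bash
cat >> h.py <<'E'
def peg(p1,yaw,i):
    "mid, x axis(level toward rail), axis dir toward rail"
    a=np.radians(yaw); x=np.array([np.cos(a),np.sin(a),0]); y=np.array([-np.sin(a),np.cos(a),0])
    ax=x*np.cos(np.radians(12))-np.array([0,0,np.sin(np.radians(12))])
    return np.array([p1[0],p1[1],.172])+y*.085*i, x, ax
def pegpts(p1,yaw):
    L=[]
    for i in range(4):
        m,x,ax=peg(p1,yaw,i); y=np.array([-x[1],x[0],0]); u=np.cross(x,y)
        for o in(-.005,.005): L.append(np.array([m-ax*.035+y*o,m+ax*.035+y*o]))
        n=np.cross(ax,y); a=np.linspace(0,6.283,16); L.append(np.array([m-ax*.035+.005*(np.cos(t)*y+np.sin(t)*n) for t in a]))
    m0,x,ax=peg(p1,yaw,0); m3=peg(p1,yaw,3)[0]
    L.append(np.array([m0+.034*x+[0,0,.01],m3+.034*x+[0,0,.01]]))
    return L
E
python3 - <<'E'
from h import *
from scipy.optimize import least_squares
w=cam("wrist")
obs=np.array([(258,289),(356,295),(455,301),(355,361),(447,366)])/1.25
def f(q):
    P=[]
    for i in range(3):
        m,x,ax=peg(q[:2],q[2],i); P.append(m-ax*.035)
    for i in(1,2):
        m,x,ax=peg(q[:2],q[2],i); P.append(m+x*.034-[0,0,.0072])
    return (proj(w,P)-obs).ravel()
r=least_squares(f,[.6,.045,-4],x_scale=[.01,.01,1]); print(r.x,r.fun.round(1))
overlay(w,pegpts(r.x[:2],r.x[2]),180,200,480,320,"o5.png")
E
```

```text
[ 0.60457864  0.04287925 -3.9690741 ] [-0.1  0.9  0.7  1.3  0.1  1.7  0.4 -2.5 -1.3 -2. ]
o5.png scale 2.6666666666666665
```

View pics/o5.png

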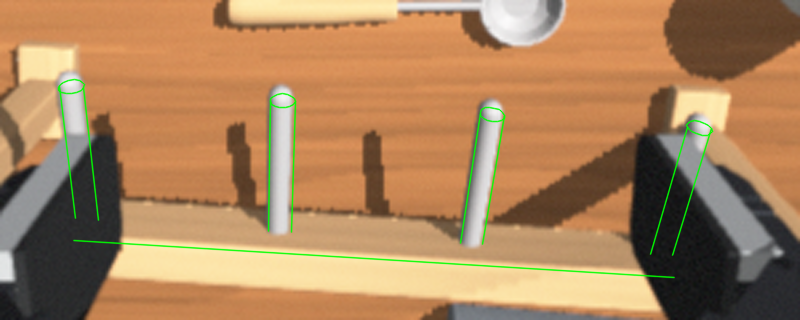

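Run:
```python
from h import *
from scipy.optimize import least_squares
w=cam("wrist")
obs=np.array([(68,71),(282,85),(492,99),(700,116),(280,233),(472,245)])/2.6667+[180,200]-.5
def f(q):
    P=[]
    for i in range(4):
        m,x,ax=peg(q[:2],q[2],i); P.append(m-ax*.040)
    for i in(1,2):
        m,x,ax=peg(q[:2],q[2],i); P.append(m+x*.034-[0,0,.0072])
    return (proj(w,P)-obs).ravel()
r=least_squares(f,[.6,.045,-4],x_scale=[.01,.01,1]); print(r.x,r.fun.round(1))
overlay(w,pegpts(r.x[:2],r.x[2]),180,200,480,320,"o6.png")
s=cam("side");overlay(s,pegpts(r.x[:2],r.x[2]),220,160,340,250,"o7.png")
```

```text
[ 0.60324191  0.04219325 -4.11616971] [ 0.5  0.8 -0.   1.   0.3  1.1  0.4 -0.1 -0.5 -1.7 -0.7 -1.5]
o6.png scale 2.6666666666666665
o7.png scale 6.666666666666667
```

View pics/o6.png

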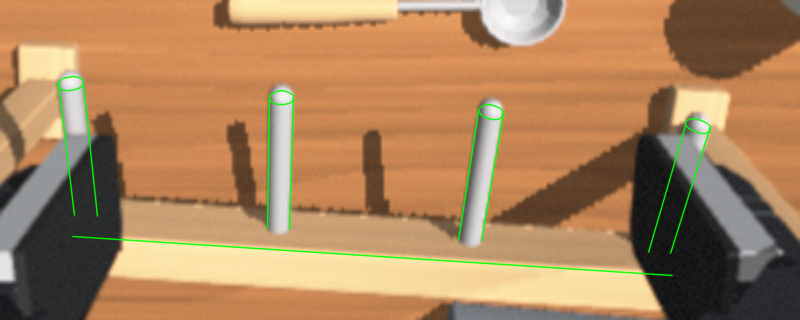

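View pics/o7.png

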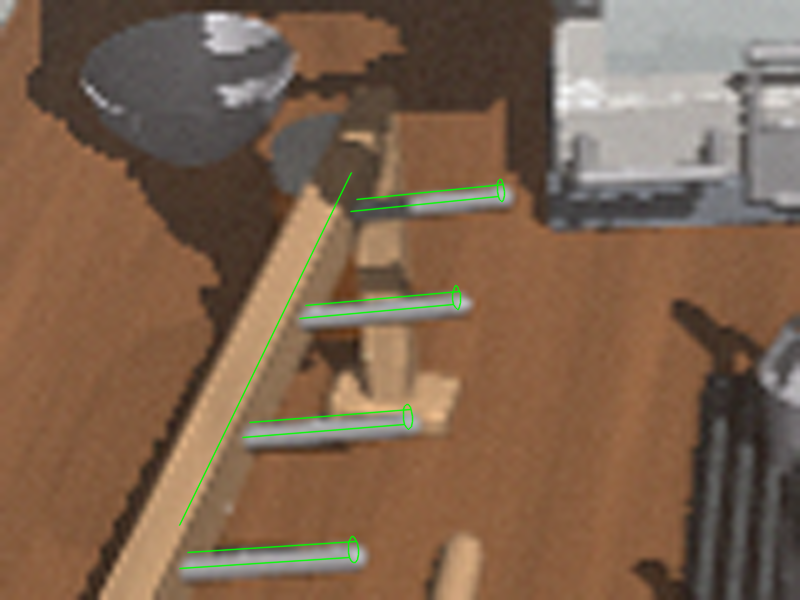

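Run:
```python
from h import *
w=cam("wrist")
P=[]
for g in [(.4245,-.0115,-3),(.419,.199,25),(.4185,.3235,18)]: P+=pailpts(*g)
overlay(w,P,130,60,330,140,"o8.png"); overlay(w,P,310,50,510,140,"o9.png")
m,x,ax=peg((.6035,.0425),-4.1,2)
g=(.419,.199);H=180+25
rows(([*g,.20],down(H)),([*g,.148],down(H)))
```

```text
o8.png scale 4.0
o9.png scale 4.0
row [ 91.5  32.2 181.1] [  0.    0.1 -25. ] min rows 3.3
row [ 91.5  32.2 233.1] [  0.    0.1 -25. ] min rows 4.0
```

View pics/o8.png

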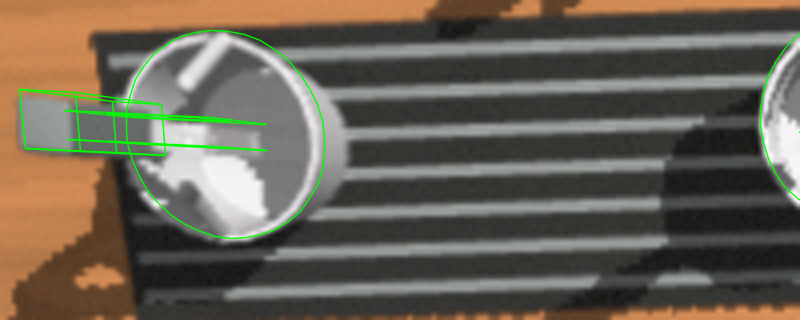

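View pics/o9.png

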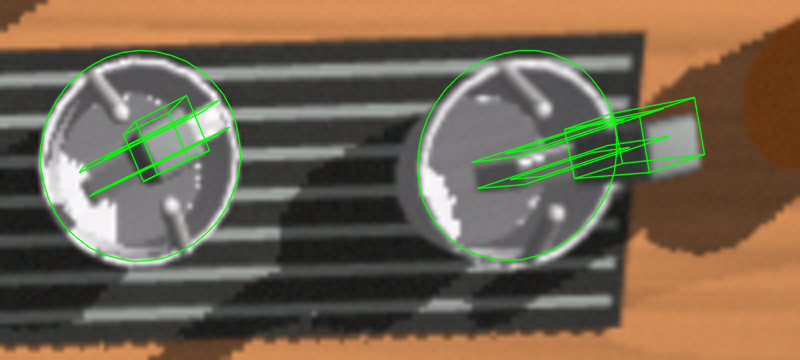

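```bash
python3 -m jog '[91,32,181,0,0,-25,91,32,181,0,0,-25,91,32,181,0,0,-25,91,32,181,0,0,-25,91,32,207,0,0,-25,91,32,233,0,0,-25,91,32,233,0,0,-25,91,32,233,0,0,-25]' 0 40
python3 - <<'E'
from h import *
w=cam("wrist");crop(w,0,0,640,400,"w10.png",1.25)
rows(([.419,.199,.148],down(205)))
E
```

```text
clock: 3.48
position: [0.421, 0.1988, 0.1485]
ee_rot: [0.001, -0.216, 0.976, 0.0]
contact_force: [1.0, 0.3, 0.4]
width: 0.0853
w10.png scale 1.25
row [2.1 1.1 0.7] [-0.   0.2 -0. ] min rows 0.0
```

View pics/w10.png

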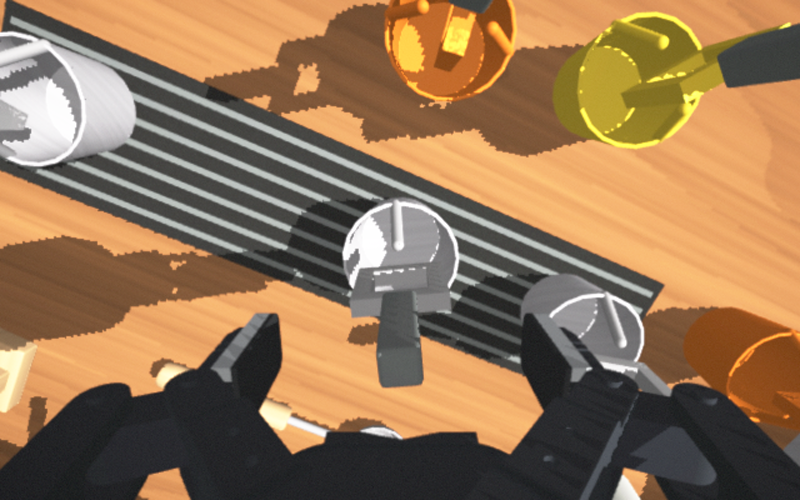

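```bash
python3 -m jog '[0,0,0,0,0,0,0,0,0,0,0,0,0,0,0,0,0,0,0,0,0,0,0,0,0,0,0,0,0,0,0,0,0,0,0,0,0,0,0,0,0,0]' 1 40
python3 - <<'E'
from h import *
m,x,ax=peg((.6035,.0425),-4.1,2); m[2]-=.001
up=np.array([0,0,.053]); H=176
p=get_state()["position"]
rows(([p[0],p[1],.25],None),(m-ax*.075+up,down(H)),(m+ax*.004+up,down(H)),(m+ax*.004+up-[0,0,.012],down(H)))
E
```

```text
clock: 4.4
position: [0.4206, 0.1986, 0.1475]
ee_rot: [0.0, -0.216, 0.976, 0.0]
contact_force: [-1.2, 0.6, 2.3]
width: 0.0142
row [  -0.     0.  -102.5] [0. 0. 0.] min rows 1.6
row [-118.4  -34.5  -92.1] [ 0.  0. 29.] min rows 2.7
row [-185.9  -72.1  -75.7] [ 0.  0. 29.] min rows 3.4
row [-185.9  -72.1  -63.7] [ 0.  0. 29.] min rows 3.3
```

```bash
python3 -m jog '[0,0,-50,0,0,0,0,0,-105,0,0,0,-60,-17,-100,0,0,15,-118,-34,-92,0,0,29,-118,-34,-92,0,0,29,-118,-34,-92,0,0,29]'
python3 - <<'E'
from h import *
m,x,ax=peg((.6035,.0425),-4.1,2); m[2]-=.001
up=np.array([0,0,.053]); H=176
rows((m-ax*.075+up,down(H)),(m+ax*.004+up,down(H)),(m+ax*.004+up-[0,0,.012],down(H)))
w=cam("wrist");crop(w,0,0,640,400,"w11.png",1.25)
s=cam("side");crop(s,220,140,340,230,"d11.png")
s=cam("scene");crop(s,300,130,440,235,"s11.png")
E
```

```text
clock: 5.15
position: [0.5418, 0.2175, 0.2377]
ee_rot: [-0.001, 0.034, 0.999, -0.0]
contact_force: [0.3, 0.4, -1.5]
width: 0.0134
row [-0.6 -0.1 -1.8] [-0.  -0.2  0.1] min rows 0.0
row [-78.   -0.3  14.4] [-0.  -0.2  0.1] min rows 1.3
row [-78.   -0.3  26.4] [-0.  -0.2  0.1] min rows 1.3
w11.png scale 1.25
d11.png scale 6.666666666666667
s11.png scale 5.714285714285714
```

View pics/w11.png

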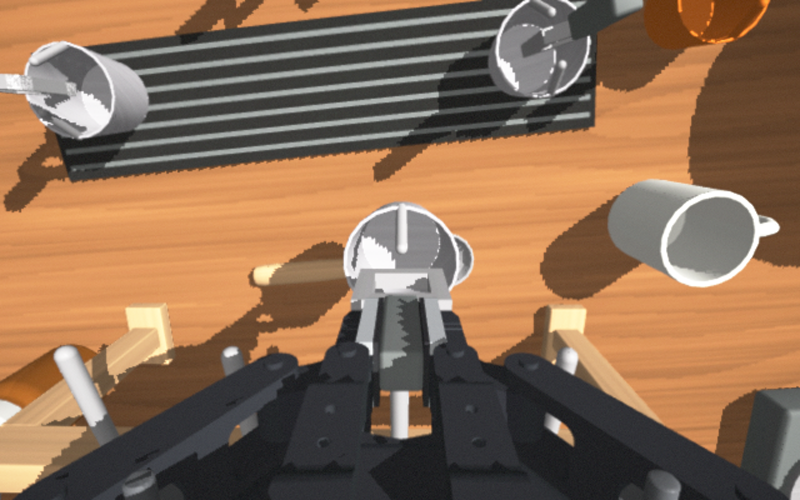

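View pics/d11.png

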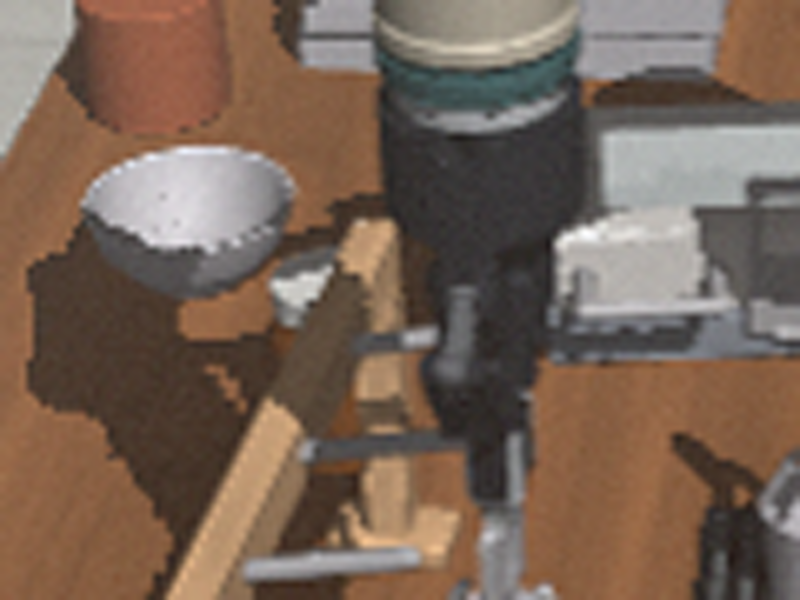

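View pics/s11.png

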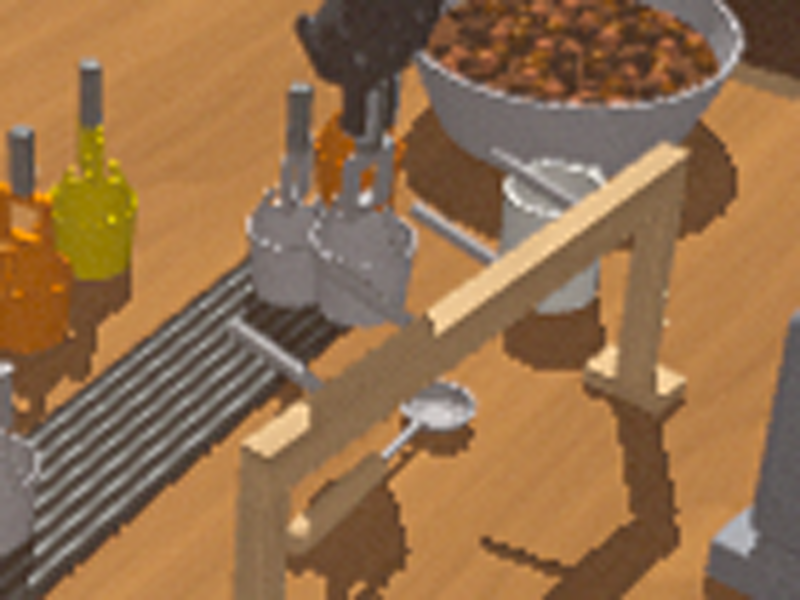

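Run:
```python
from h import *
s=cam("side");
P=pegpts((.6035,.0425),-4.1)
st,Rm,p=Rt()
z0=p[2]-.053-.091
P+=pailpts(p[0],p[1],-4,z0)
overlay(s,P,240,180,340,255,"d12.png")
```

```text
d12.png scale 8.0
```

View pics/d12.png

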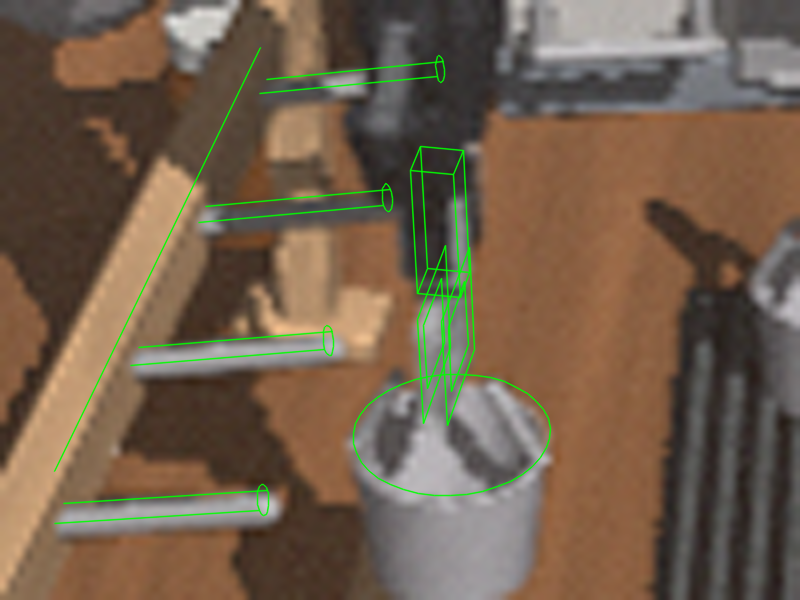

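```bash
python3 -m jog '[-20,0,2,0,0,0,-40,0,6,0,0,0,-60,0,10,0,0,0,-78,0,14,0,0,0,-78,0,14,0,0,0,-78,0,14,0,0,0]'; python3 -m jog '[0,0,3,0,0,0,0,0,6,0,0,0,0,0,8,0,0,0,0,0,8,0,0,0]'
```

```text
clock: 6.1
position: [0.6193, 0.2121, 0.225]
ee_rot: [-0.001, 0.035, 0.999, -0.0]
contact_force: [-0.0, 0.1, -1.2]
width: 0.0132
clock: 6.6
position: [0.6194, 0.2122, 0.2172]
ee_rot: [-0.0, 0.035, 0.999, 0.0]
contact_force: [1.0, -0.3, -2.0]
width: 0.0136
```

```bash
python3 -m jog '[0,0,1.5,0,0,0,0,0,1.5,0,0,0]'; python3 -m jog '[0,0,1.5,0,0,0,0,0,1.5,0,0,0]';python3 - <<'E'
from h import *
for i in range(3):
  s=cam("side");st,Rm,p=Rt();print(st["contact_force"].round(1))
P=pegpts((.6035,.0425),-4.1)
overlay(s,P,220,180,320,255,"d13.png")
E
```

```text
clock: 6.85
position: [0.6198, 0.2122, 0.2161]
ee_rot: [0.0, 0.035, 0.999, 0.0]
contact_force: [0.4, -0.2, -0.5]
width: 0.0133
clock: 7.1
position: [0.6198, 0.2122, 0.2157]
ee_rot: [0.001, 0.035, 0.999, 0.0]
contact_force: [-1.7, 0.3, 4.8]
width: 0.0136
[-1.5  0.8  5.6]
[-0.8 -0.6  5.9]
[-1.3 -0.5  6. ]
d13.png scale 8.0
```

View pics/d13.png

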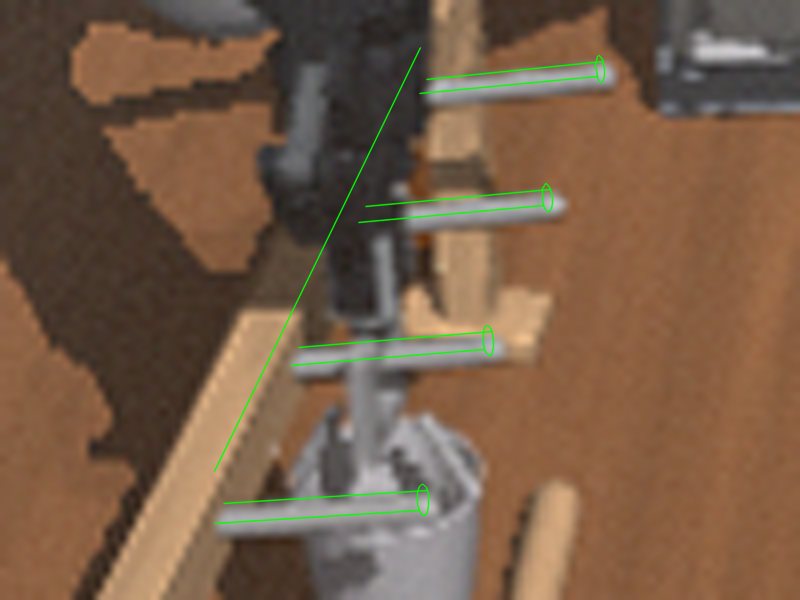

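```bash
python3 -m jog '[0,0,0,0,0,0,0,0,0,0,0,0,0,0,0,0,0,0,0,0,0,0,0,0,0,0,0,0,0,0]' 0.5; python3 -m jog '[0,0,-30,0,0,0,0,0,-70,0,0,0,0,0,-120,0,0,0,60,0,-165,0,0,0,120,0,-165,0,0,0,120,0,-165,0,0,0]';python3 - <<'E'
from h import *
w=cam("wrist");crop(w,0,0,640,400,"w14.png",1.25)
s=cam("side");crop(s,220,140,400,275,"d14.png")
E
```

```text
clock: 7.88
position: [0.6197, 0.2122, 0.2142]
ee_rot: [-0.0, 0.035, 0.999, -0.0]
contact_force: [0.2, -0.6, 0.8]
width: 0.0428
clock: 8.62
position: [0.4964, 0.2208, 0.3815]
ee_rot: [0.001, 0.034, 0.999, 0.001]
contact_force: [0.6, -0.1, 0.8]
width: 0.0425
w14.png scale 1.25
d14.png scale 4.444444444444445
```

View pics/w14.png

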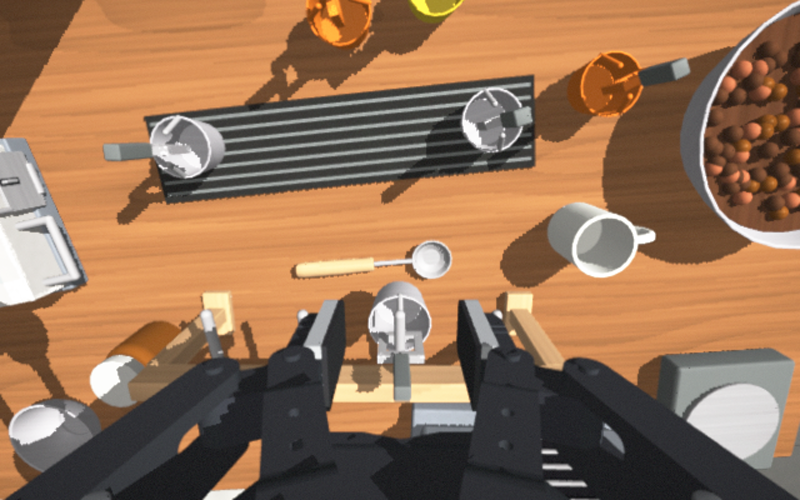

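View pics/d14.png

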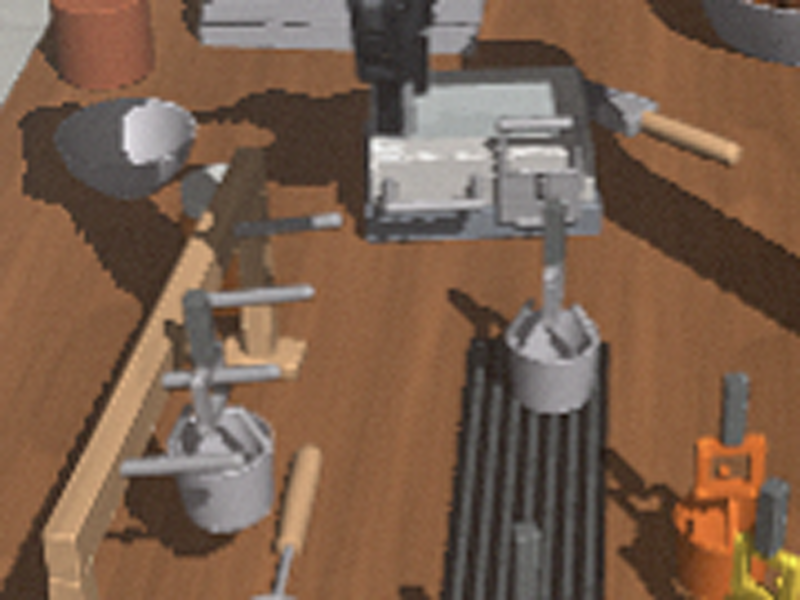

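Run:
```python
from h import *
w=cam("wrist")
overlay(w,pailpts(.421,.3225,18),350,60,450,135,"o15.png")
overlay(w,pailpts(.4250,-.011,-3),80,80,180,155,"o16.png")
g=(.421,.3225)
rows(([*g,.20],down(198)),([*g,.148],down(198)))
```

```text
o15.png scale 8.0
o16.png scale 8.0
row [ 86.5  96.1 179.5] [  0.    0.1 -22. ] min rows 3.5
row [ 86.6  96.  231.5] [  0.    0.1 -22. ] min rows 4.2
```

View pics/o15.png

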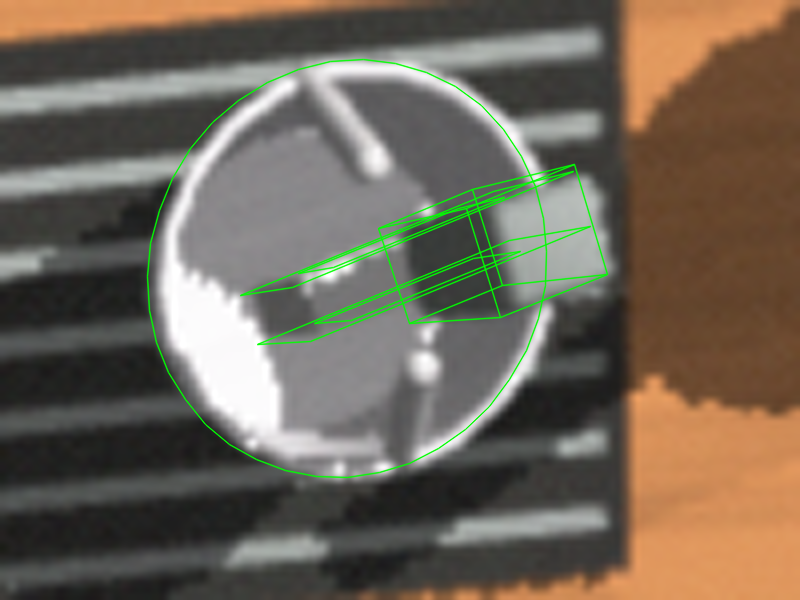

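View pics/o16.png

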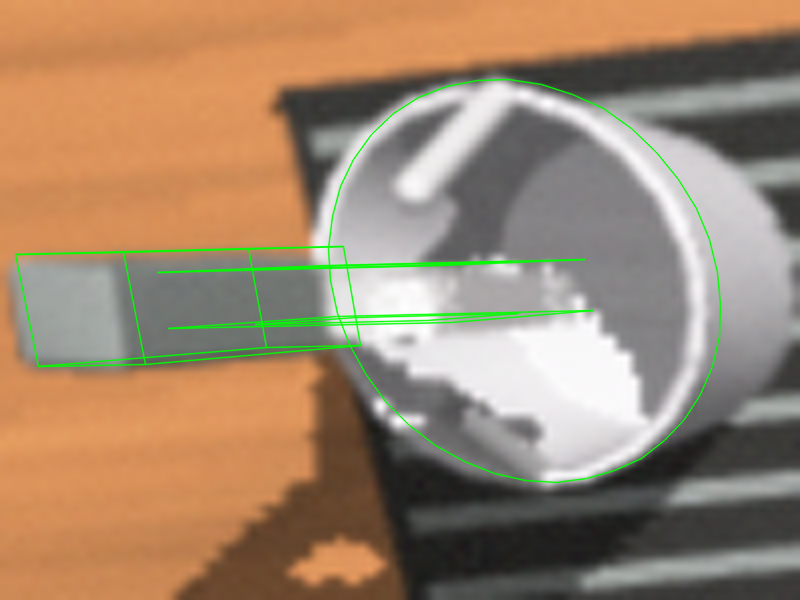

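```bash
python3 -m jog '[86,96,175,0,0,-21,86,96,175,0,0,-21,86,96,175,0,0,-21,86,96,175,0,0,-21,86,96,205,0,0,-21,86,96,232,0,0,-21,86,96,232,0,0,-21]' 0 40; python3 -m jog '[0,0,0,0,0,0,0,0,0,0,0,0]'
python3 - <<'E'
from h import *
w=cam("wrist");crop(w,0,0,640,400,"w17.png",1.25)
rows(([.421,.3225,.148],down(197)))
E
```

```text
clock: 9.65
position: [0.4206, 0.3216, 0.1443]
ee_rot: [-0.003, -0.147, 0.989, -0.001]
contact_force: [0.3, 0.2, 0.9]
width: 0.0852
clock: 9.9
position: [0.4222, 0.3228, 0.1484]
ee_rot: [0.001, -0.147, 0.989, 0.0]
contact_force: [0.4, -0.1, 0.4]
width: 0.0853
w17.png scale 1.25
row [0.9 0.1 0.4] [ 0.   0.1 -0. ] min rows 0.0
```

View pics/w17.png

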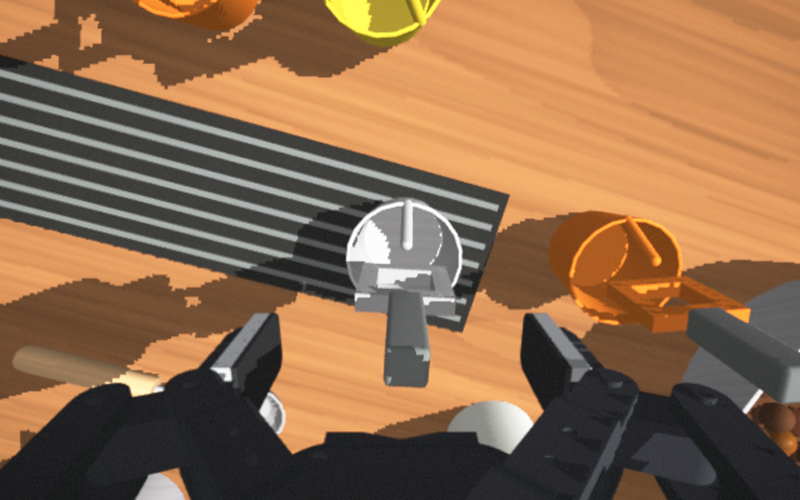

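```bash
python3 -m jog '[0,1,0,0,0,2,0,1,0,0,0,2,0,1,0,0,0,2,0,1,0,0,0,2,0,1,0,0,0,2,0,1,0,0,0,2,0,1,0,0,0,2]' 1 40
python3 - <<'E'
from h import *
m,x,ax=peg((.6035,.0425),-4.1,3); m[2]-=.001
up=np.array([0,0,.053]); H=176
p=get_state()["position"]
rows(([p[0],p[1],.25],None),(m-ax*.075+up,down(H)),(m+ax*.004+up,down(H)),(m+ax*.004+up-[0,0,.012],down(H)))
E
```

```text
clock: 10.82
position: [0.4206, 0.3234, 0.1474]
ee_rot: [0.0, -0.13, 0.991, 0.0]
contact_force: [-0.3, 0.5, 2.3]
width: 0.0133
row [  -0.     0.  -102.6] [0. 0. 0.] min rows 1.6
row [-118.1  -53.7  -92.2] [ 0.  0. 19.] min rows 2.5
row [-191.1  -78.9  -75.8] [ 0.  0. 19.] min rows 3.5
row [-191.1  -78.9  -63.8] [ 0.  0. 19.] min rows 3.5
```

```bash
python3 -m jog '[0,0,-50,0,0,0,0,0,-105,0,0,0,-60,-27,-100,0,0,10,-118,-54,-92,0,0,19,-118,-54,-92,0,0,19,-118,-54,-92,0,0,19]'
python3 - <<'E'
from h import *
m,x,ax=peg((.6035,.0425),-4.1,3); m[2]-=.001
up=np.array([0,0,.053]); H=176
rows((m-ax*.075+up,down(H)),(m+ax*.004+up,down(H)),(m+ax*.004+up-[0,0,.012],down(H)))
w=cam("wrist");crop(w,0,0,640,400,"w18.png",1.25)
E
```

```text
clock: 11.58
position: [0.5482, 0.3012, 0.2381]
ee_rot: [-0.001, 0.035, 0.999, -0.0]
contact_force: [-0.9, 0.5, -1.2]
width: 0.0134
row [-0.3  0.9 -1.5] [-0.1 -0.2 -0. ] min rows 0.0
row [-77.7   0.8  14.7] [-0.1 -0.2 -0. ] min rows 1.3
row [-77.7   0.8  26.7] [-0.1 -0.2 -0. ] min rows 1.3
w18.png scale 1.25
```

View pics/w18.png

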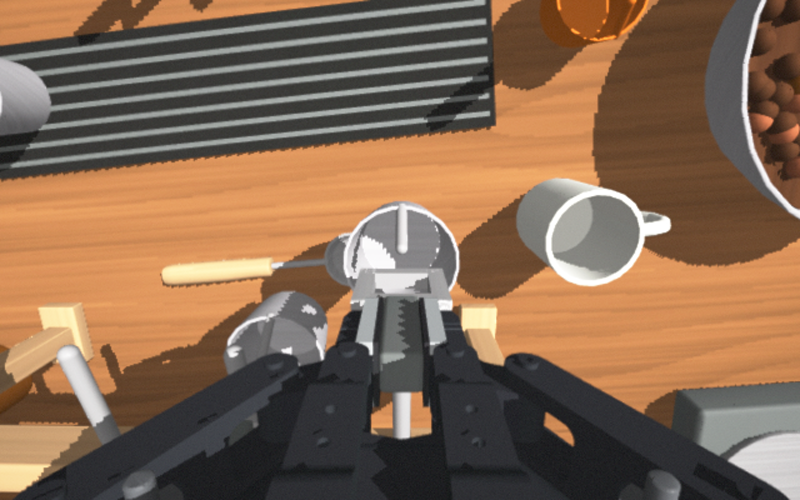

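```bash
python3 -m jog '[-20,1,2,0,0,0,-40,1,6,0,0,0,-60,1,10,0,0,0,-78,1,14,0,0,0,-78,1,14,0,0,0,-78,1,14,0,0,0]'; python3 -m jog '[0,0,4,0,0,0,0,0,8,0,0,0,0,0,9,0,0,0,0,0,9,0,0,0]'; python3 -m jog '[0,0,1.5,0,0,0,0,0,1.5,0,0,0]'; python3 -m jog '[0,0,1.5,0,0,0,0,0,1.5,0,0,0]';python3 - <<'E'
from h import *
s=cam("side")
crop(s,200,170,320,260,"d19.png")
E
```

```text
clock: 12.38
position: [0.626, 0.2971, 0.225]
ee_rot: [-0.001, 0.035, 0.999, -0.0]
contact_force: [-0.6, 0.3, -1.3]
width: 0.0133
clock: 12.88
position: [0.6263, 0.2972, 0.2164]
ee_rot: [-0.0, 0.035, 0.999, 0.0]
contact_force: [0.5, 0.0, -1.9]
width: 0.0138
clock: 13.12
position: [0.6266, 0.2973, 0.2157]
ee_rot: [0.0, 0.035, 0.999, 0.0]
contact_force: [-0.5, -0.7, 2.8]
width: 0.0134
clock: 13.38
position: [0.6265, 0.2973, 0.2153]
ee_rot: [0.001, 0.035, 0.999, 0.0]
contact_force: [-2.9, -0.7, 7.9]
width: 0.0134
d19.png scale 6.666666666666667
```

View pics/d19.png

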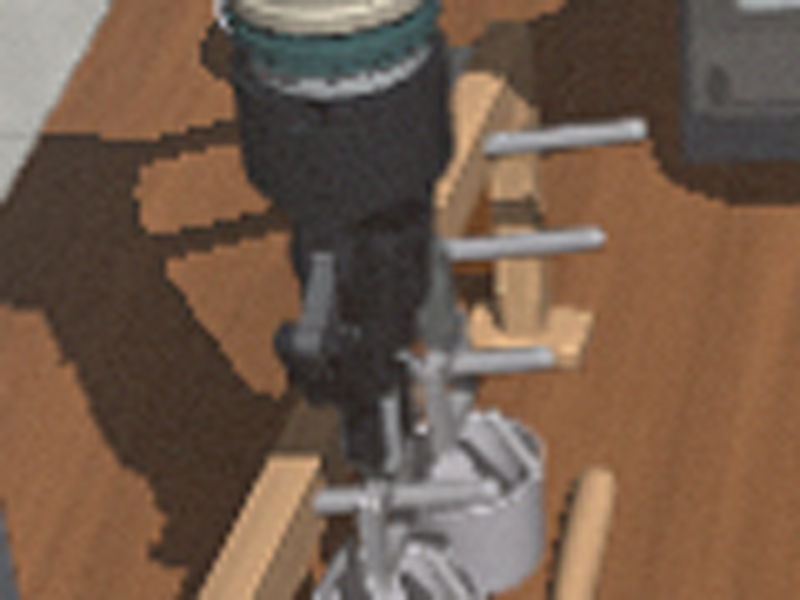

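Peg 4 passes through the pail's eye at (375,495). Release and look.

```bash
python3 -m jog '[0,0,0,0,0,0,0,0,0,0,0,0,0,0,0,0,0,0,0,0,0,0,0,0,0,0,0,0,0,0]' 0.5; python3 -m jog '[0,0,-30,0,0,0,0,0,-70,0,0,0,0,0,-120,0,0,0,60,-60,-165,0,0,0,110,-120,-165,0,0,0,120,-180,-165,0,0,0,120,-180,-165,0,0,0,120,-180,-165,0,0,0]';python3 - <<'E'
from h import *
w=cam("wrist");crop(w,0,0,640,400,"w20.png",1.25)
s=cam("side");crop(s,220,140,400,275,"d20.png")
E
```

```text
clock: 14.05
position: [0.6265, 0.2972, 0.2131]
ee_rot: [-0.0, 0.035, 0.999, -0.0]
contact_force: [-0.0, -0.1, 0.3]
width: 0.0429
clock: 15.05
position: [0.4929, 0.1241, 0.3796]
ee_rot: [0.001, 0.037, 0.999, -0.0]
contact_force: [0.9, -0.1, 0.2]
width: 0.043
w20.png scale 1.25
d20.png scale 4.444444444444445
```

View pics/w20.png

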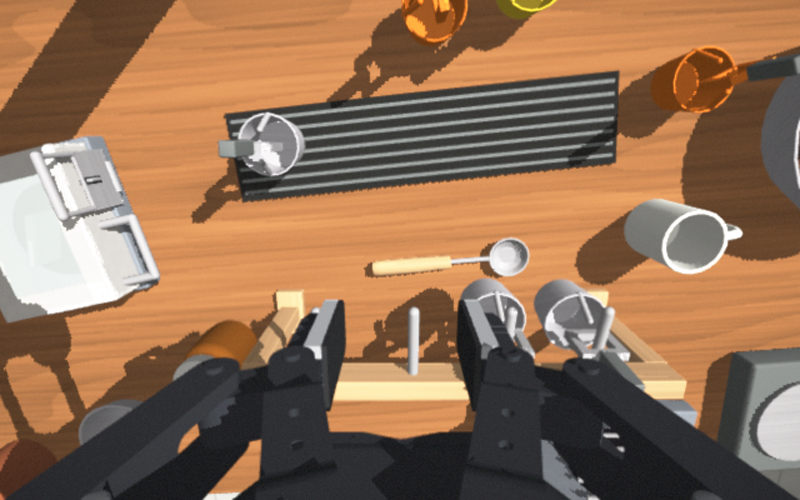

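View pics/d20.png

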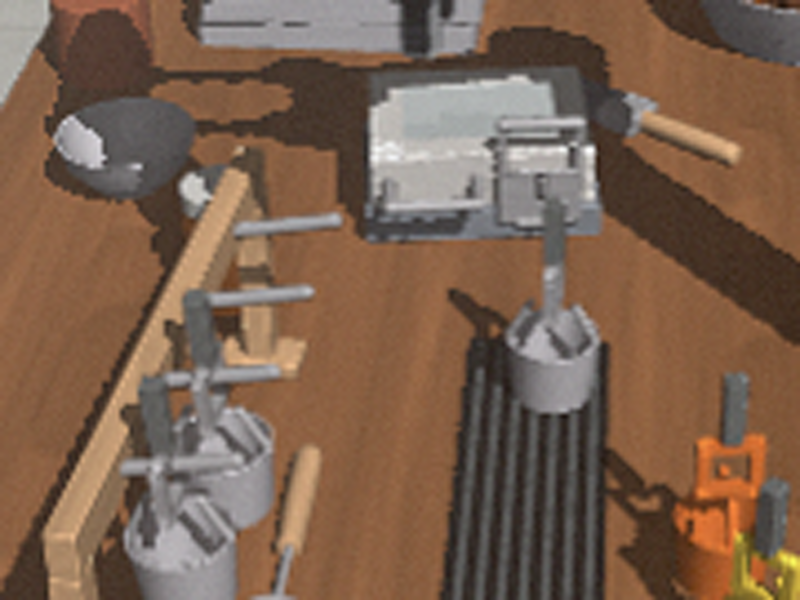

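Run:
```python
from h import *
w=cam("wrist")
overlay(w,pailpts(.4240,-.0120,-5),160,75,260,150,"o21.png")
g=(.424,-.012)
rows(([*g,.20],down(175)),([*g,.148],down(175)))
```

```text
o21.png scale 8.0
row [  60.9 -143.4  178.2] [0.1 0.  1. ] min rows 3.8
row [  60.9 -143.4  230.2] [0.1 0.  1. ] min rows 4.4
```

View pics/o21.png

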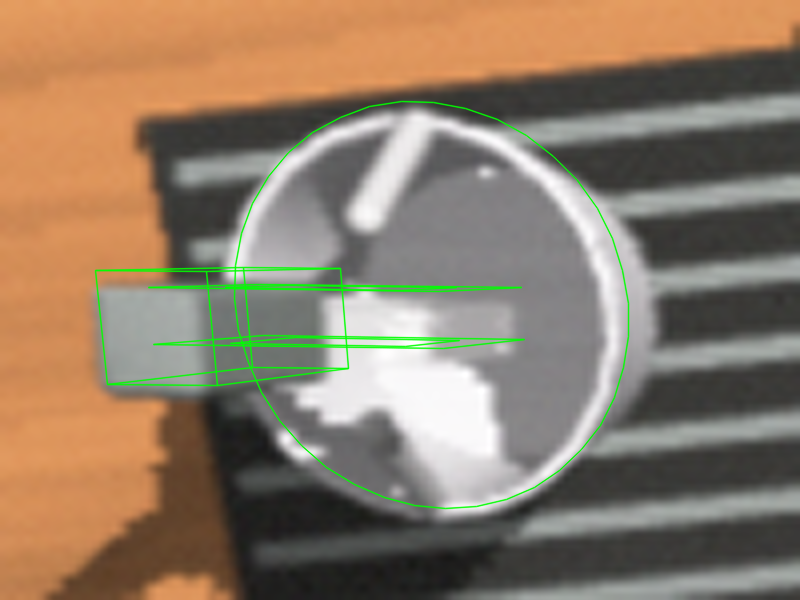

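```bash
python3 -m jog '[59,-143,175,0,0,1,59,-143,175,0,0,1,59,-143,175,0,0,1,59,-143,175,0,0,1,59,-143,175,0,0,1,59,-143,205,0,0,1,59,-143,230,0,0,1,59,-143,230,0,0,1,59,-143,230,0,0,1]' 0 40
python3 - <<'E'
from h import *
w=cam("wrist");crop(w,0,0,640,400,"w22.png",1.25)
rows(([.426,-.012,.148],down(175)))
E
```

```text
clock: 16.32
position: [0.4272, -0.012, 0.1496]
ee_rot: [0.001, 0.043, 0.999, 0.0]
contact_force: [0.1, -0.1, 0.2]
width: 0.0856
w22.png scale 1.25
row [1.1 0.  1.7] [0.  0.2 0. ] min rows 0.0
```

View pics/w22.png

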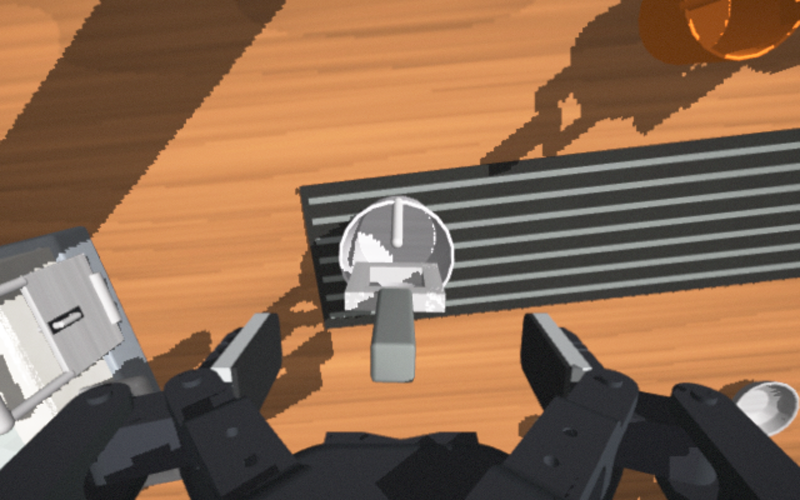

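```bash
python3 -m jog '[0,-2,1,0,0,0,0,-2,1,0,0,0,0,-2,1,0,0,0,0,-2,1,0,0,0,0,-2,1,0,0,0,0,-2,1,0,0,0,0,-2,1,0,0,0]' 1 40
python3 - <<'E'
from h import *
m,x,ax=peg((.6035,.0425),-4.1,0); m[2]-=.001
up=np.array([0,0,.053]); H=176
p=get_state()["position"]
rows(([p[0],p[1],.25],None),(m-ax*.075+up,down(H)),(m+ax*.004+up,down(H)),(m+ax*.004+up-[0,0,.012],down(H)))
E
```

```text
clock: 17.25
position: [0.4252, -0.0145, 0.1475]
ee_rot: [0.0, 0.044, 0.999, 0.0]
contact_force: [-1.7, 0.6, 3.5]
width: 0.0138
row [  -0.     0.  -102.5] [0. 0. 0.] min rows 1.6
row [-99.3  71.2 -92.1] [ 0.  0. -1.] min rows 2.4
row [-176.5   72.4  -75.6] [ 0.  0. -1.] min rows 3.3
row [-176.5   72.4  -63.6] [ 0.  0. -1.] min rows 3.2
```

```bash
python3 -m jog '[0,0,-50,0,0,0,0,0,-105,0,0,0,-50,35,-100,0,0,-1,-99,71,-92,0,0,-1,-99,71,-92,0,0,-1,-99,71,-92,0,0,-1]'
python3 - <<'E'
from h import *
m,x,ax=peg((.6035,.0425),-4.1,0); m[2]-=.001
up=np.array([0,0,.053]); H=176
rows((m-ax*.075+up,down(H)),(m+ax*.004+up,down(H)),(m+ax*.004+up-[0,0,.012],down(H)))
w=cam("wrist");crop(w,0,0,640,400,"w23.png",1.25)
E
```

```text
clock: 18.0
position: [0.5289, 0.0476, 0.2381]
ee_rot: [-0.002, 0.035, 0.999, -0.0]
contact_force: [0.2, 0.1, -1.1]
width: 0.0135
row [-1.4  0.2 -1.5] [-0.  -0.2  0. ] min rows 0.0
row [-78.8   0.1  14.7] [-0.  -0.2  0. ] min rows 1.3
row [-78.8   0.1  26.7] [-0.  -0.2  0. ] min rows 1.3
w23.png scale 1.25
```

View pics/w23.png

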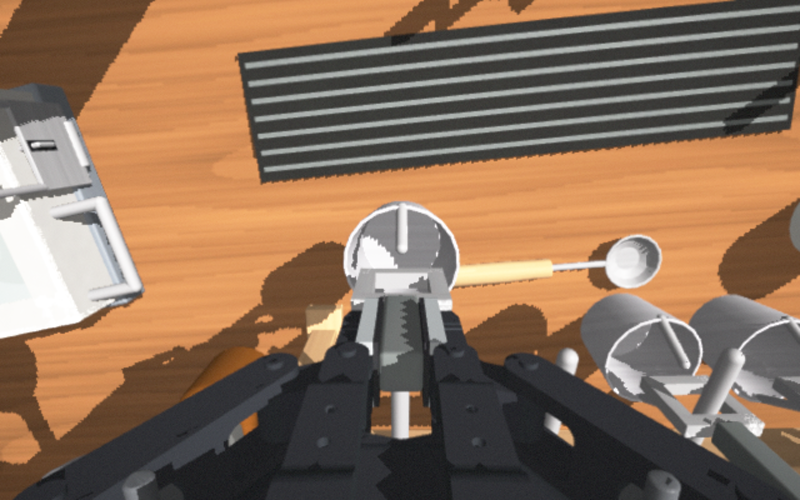

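```bash
python3 -m jog '[-20,0,2,0,0,0,-40,0,6,0,0,0,-60,0,10,0,0,0,-78,0,14,0,0,0,-78,0,14,0,0,0,-78,0,14,0,0,0]'; python3 -m jog '[0,0,4,0,0,0,0,0,8,0,0,0,0,0,9,0,0,0,0,0,9,0,0,0]'; python3 -m jog '[0,0,1.5,0,0,0,0,0,1.5,0,0,0]'; python3 -m jog '[0,0,1.5,0,0,0,0,0,1.5,0,0,0]'
```

```text
clock: 18.8
position: [0.6073, 0.0422, 0.225]
ee_rot: [-0.001, 0.035, 0.999, 0.0]
contact_force: [0.0, -0.5, -1.9]
width: 0.0136
clock: 19.3
position: [0.6076, 0.0422, 0.2164]
ee_rot: [0.0, 0.035, 0.999, 0.0]
contact_force: [1.2, 0.2, -1.7]
width: 0.0137
clock: 19.55
position: [0.6078, 0.0422, 0.2158]
ee_rot: [0.0, 0.035, 0.999, 0.0]
contact_force: [-1.7, -0.4, 4.8]
width: 0.0133
clock: 19.8
position: [0.6079, 0.0422, 0.2155]
ee_rot: [0.001, 0.035, 0.999, 0.0]
contact_force: [-3.6, 0.3, 9.7]
width: 0.0133
```

```bash
python3 -m jog '[0,0,0,0,0,0,0,0,0,0,0,0,0,0,0,0,0,0,0,0,0,0,0,0,0,0,0,0,0,0]' 0.5; python3 -m jog '[0,0,-30,0,0,0,0,0,-70,0,0,0,0,0,-120,0,0,0,60,-20,-165,0,0,4,120,-80,-165,0,0,4,140,-140,-165,0,0,4,155,-200,-165,0,0,4,170,-260,-165,0,0,4,180,-300,-165,0,0,4,180,-300,-165,0,0,4]';python3 - <<'E'
from h import *
w=cam("wrist");crop(w,0,0,640,400,"w24.png",1.25)
s=cam("side");crop(s,200,120,400,270,"d24.png")
E
```

```text
clock: 20.42
position: [0.6077, 0.0421, 0.2131]
ee_rot: [-0.0, 0.035, 0.999, 0.0]
contact_force: [-0.3, -0.3, 0.2]
width: 0.0426
clock: 21.68
position: [0.4057, -0.248, 0.3781]
ee_rot: [-0.0, 0.073, 0.997, -0.001]
contact_force: [0.4, 0.7, -0.0]
width: 0.0428
w24.png scale 1.25
d24.png scale 4.0
```

View pics/w24.png

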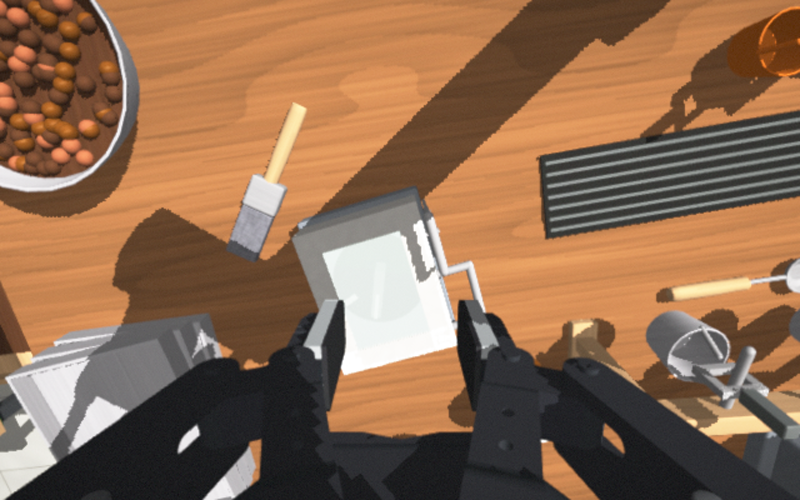

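View pics/d24.png

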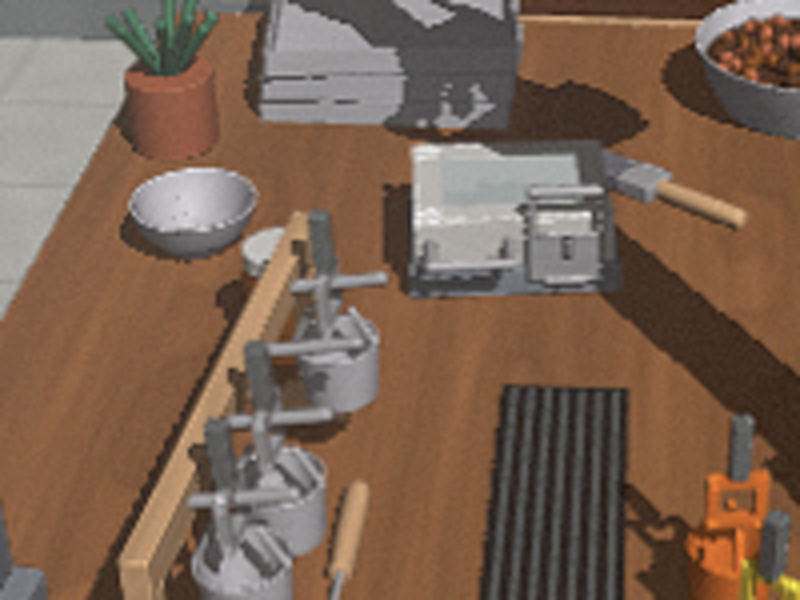

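```bash
python3 -m jog '[-85,-10,0,0,0,-8,-85,-10,0,0,0,-8,-85,-10,0,0,0,-8]' 0;python3 - <<'E'
from h import *
w=cam("wrist");crop(w,0,0,640,400,"w25.png",1.25)
crop(w,180,90,380,240,"w26.png")
E
cat >> h.py <<'E'
def box(x0,x1,y0,y1,z0,z1):
    L=[]
    for z in(z0,z1): L.append(np.array([[x0,y0,z],[x1,y0,z],[x1,y1,z],[x0,y1,z],[x0,y0,z]])/1000)
    for x in(x0,x1):
        for y in(y0,y1): L.append(np.array([[x,y,z0],[x,y,z1]])/1000)
    return L
def rx(P,a,y0,z0):
    "rotate about line along x through (y0,z0): positive a lifts +y edge"
    P=np.array(P,float)-[0,y0,z0]; c,s=np.cos(a),np.sin(a); return P@np.array([[1,0,0],[0,c,s],[0,-s,c]])+[0,y0,z0]
def ctl(pose,cover=0,hasp=0,parts="pch"):
    x,y,yaw=pose; L=[]
    if "p" in parts: L+=box(-95,95,-75,75,0,30)
    if "c" in parts: L+=[rx(P,cover,-.07,.03) for P in box(-88,88,-70,70,30,78)+[np.array([[5,108,55],[75,108,55]])/1000]]
    if "h" in parts: L+=[rx(P,-hasp,.078,.018) for P in [np.array([[-78,78,18],[-12,78,18],[-12,78,66],[-78,78,66],[-78,78,18]])/1000,np.array([[-75,78,108],[-15,78,108]])/1000]]
    M=R.from_euler("z",yaw,degrees=True).as_matrix()
    return [P@M.T+[x,y,0] for P in L]
def c2w(pose,P):
    "control mm -> world m"
    M=R.from_euler("z",pose[2],degrees=True).as_matrix(); return M@(np.array(P,float)/1000)+[pose[0],pose[1],0]
E
```

```text
clock: 22.15
position: [0.4919, -0.2646, 0.3773]
ee_rot: [-0.0, -0.002, 1.0, 0.001]
contact_force: [-0.4, 0.2, 0.2]
width: 0.0855
w25.png scale 1.25
w26.png scale 4.0
```

View pics/w25.png

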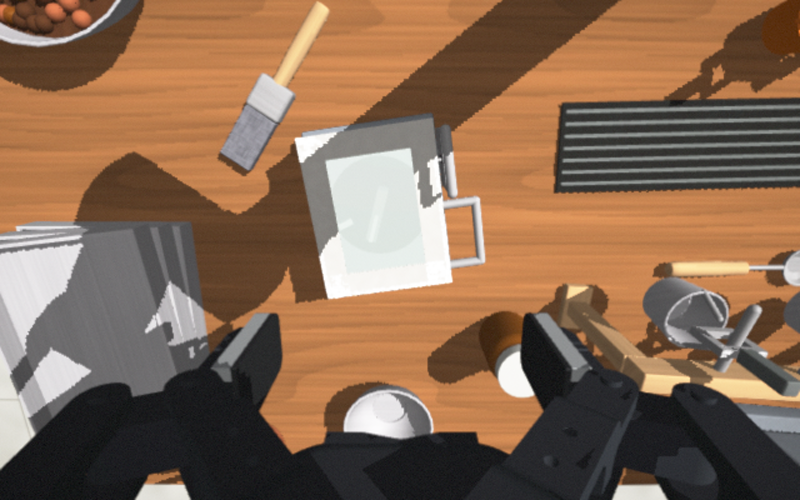

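View pics/w26.png

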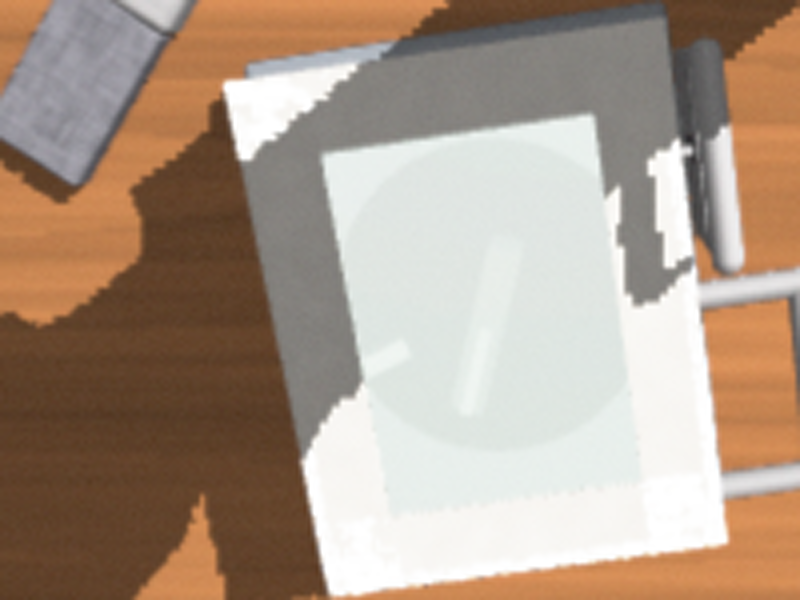

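Run:
```python
from h import *
from scipy.optimize import least_squares
w=cam("wrist")
u=lambda x,y:np.array([x,y])/4+[180,90]-.5
# image up = -x, right=+y : control corners order
C=[(-88,-70,78),(-88,70,78),(88,70,78),(88,-70,78)]
obs=np.array([u(222,82),u(665,5),u(728,545),u(330,597)])
f=lambda q:(proj(w,[c2w(q,c) for c in C])-obs).ravel()
r=least_squares(f,[.505,-.285,7],x_scale=[.01,.01,1]);print(r.x,r.fun.round(1))
q=r.x
overlay(w,ctl(q),180,90,410,250,"o27.png")
s=cam("side"); overlay(s,ctl(q),290,140,370,200,"o28.png")
def wc(p): M=R.from_euler("z",q[2],degrees=True).as_matrix(); return M.T@(p-[q[0],q[1],0])*1000
for n,p,z in[("tip",u(465,415),.073),("inner",u(487,330),.073),("bar other end",u(510,240),.073),("mark in",u(408,348),.032),("mark out",u(365,368),.032)]:
    c=wc(onz(w,p,z)); print(n,c.round(1),"cw angle",-np.degrees(np.arctan2(c[1],c[0])).round(1))
```

```text
[ 0.50184182 -0.28924198  8.58280836] [ 0.2 -0.2 -0.4  1.9 -0.1 -1.5  0.4 -0.7]
o27.png scale 3.4782608695652173
o28.png scale 10.0
tip [ 31.9 -13.2  73. ] cw angle 22.5
inner [ 3.9 -1.  73. ] cw angle 14.3
bar other end [-24.7  11.4  73. ] cw angle -155.2
mark in [ 13.9 -34.5  32. ] cw angle 68.1
mark out [ 19.  -51.6  32. ] cw angle 69.8
```

View pics/o27.png

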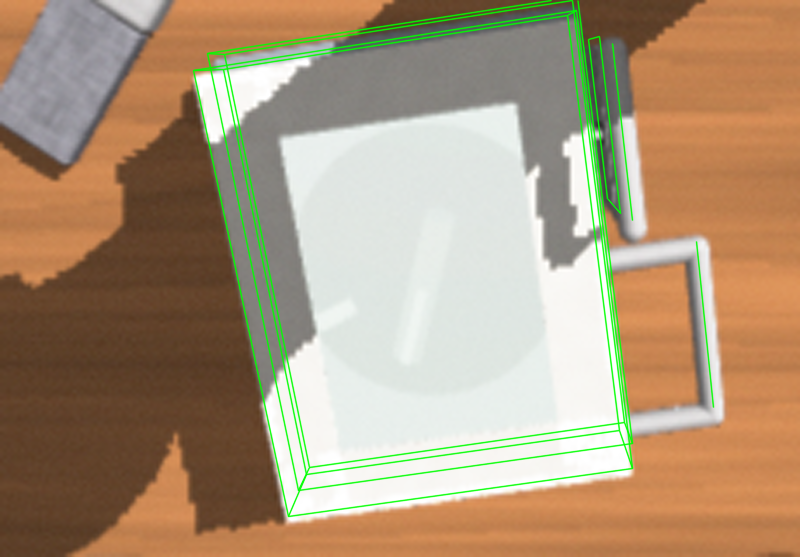

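View pics/o28.png

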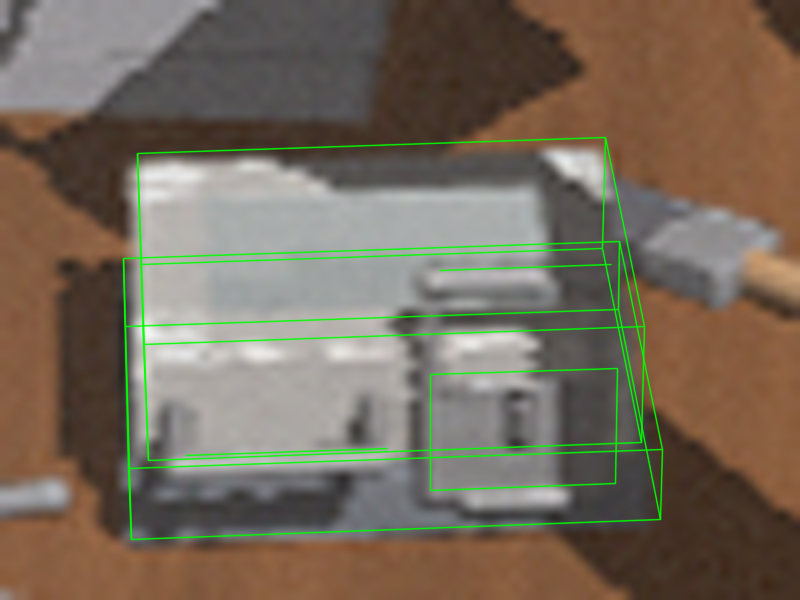

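```bash
cat >> h.py <<'E'
Q0=np.array([.5018,-.2892,8.6])
H0=180+Q0[2]
E
python3 - <<'E'
from h import *
q=Q0
b=c2w(q,(-45,80,108)); print(b,get_state()["qpos"].round(2))
rows(([b[0],b[1],.20],down(H0)),(b,down(H0)))
E
```

```text
[ 0.44534314 -0.21682858  0.108     ] [-0.62  0.2   1.29  0.    1.64 -2.19]
row [ 44.1  47.9 178.5] [ 0.  -0.  -8.5] min rows 3.0
row [ 44.   47.8 270.5] [ 0.  -0.  -8.5] min rows 4.5
```

```bash
python3 -m jog '[44,48,178,0,0,-8.5,44,48,178,0,0,-8.5,44,48,178,0,0,-8.5,44,48,178,0,0,-8.5,44,48,178,0,0,-8.5]' 0.55 20
python3 - <<'E'
from h import *
w=cam("wrist");crop(w,0,0,640,400,"w29.png",1.25)
b=c2w(Q0,(-45,80,108)); 
rows((b,down(H0)))
E
```

```text
clock: 22.92
position: [0.4472, -0.2191, 0.2024]
ee_rot: [0.002, -0.074, 0.997, -0.001]
contact_force: [-0.2, -0.1, 1.5]
width: 0.0382
w29.png scale 1.25
row [ 2.8  3.9 95.2] [-0.3  0.3 -0.1] min rows 1.5
```

View pics/w29.png

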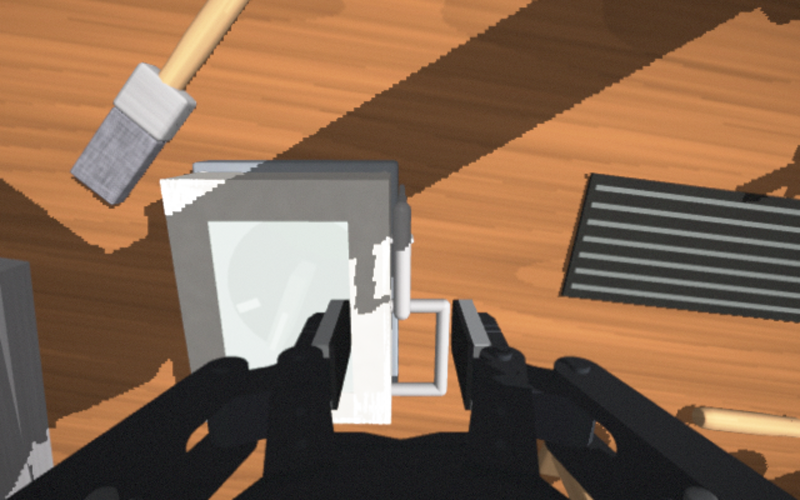

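Run:
```python
from h import *
w=cam("wrist");crop(w,280,130,380,205,"w30.png")
M=R.from_euler("z",Q0[2],degrees=True).as_matrix()
for uv,z in[((400,190),.108),((403,318),.108),((445,305),.055),((443,390),.055),((162,181),.078),((390,178),.078),((391,423),.078)]:
    p=onz(w,np.array(uv)/1.25,z); print(uv,(M.T@(p-[Q0[0],Q0[1],0])*1000).round(1))
rows((c2w(Q0,(-45,78,108)),down(H0)))
```

```text
w30.png scale 8.0
(400, 190) [-81.9  76.1 108. ]
(403, 318) [ -6.4  77.7 108. ]
(445, 305) [  9.1 108.2  55. ]
(443, 390) [ 80.8 108.7  55. ]
(162, 181) [-83.6 -70.   78. ]
(390, 178) [-84.9  69.9  78. ]
(391, 423) [92.5 68.8 78. ]
row [ 3.1  2.2 95.4] [-0.3  0.3 -0.1] min rows 1.5
```

View pics/w30.png

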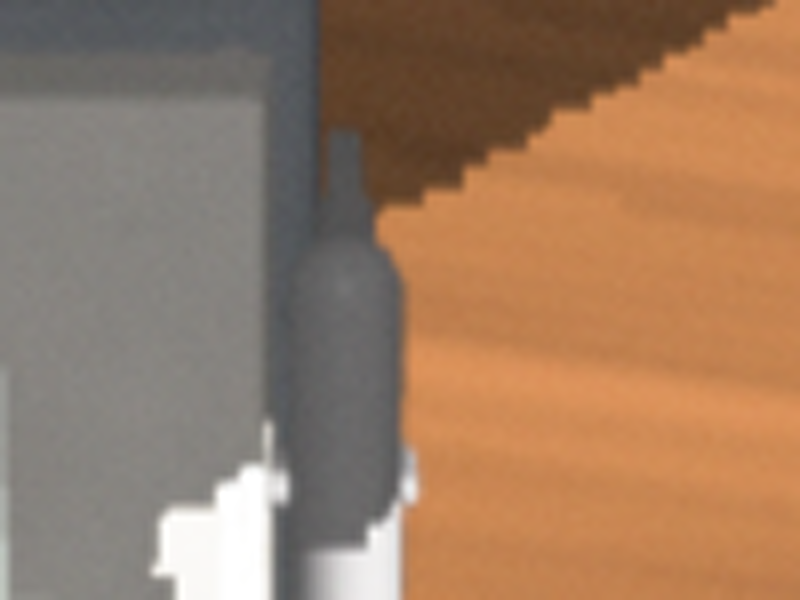

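```bash
sed -i 's/^Q0=.*/Q0=np.array([.506,-.2886,8.6])/' h.py
python3 - <<'E'
from h import *
rows((c2w(Q0,(-45,77.5,108)),down(H0)))
E
```

```text
row [-1.1  1.7 95.4] [-0.3  0.3 -0.1] min rows 1.5
```

```bash
python3 -m jog '[-1,2,30,0,0,0,-1,2,60,0,0,0,-1,2,80,0,0,0,-1,2,95,0,0,0,-1,2,95,0,0,0,-1,2,95,0,0,0]'
python3 - <<'E'
from h import *
w=cam("wrist");crop(w,160,130,480,370,"w31.png")
rows((c2w(Q0,(-45,77.5,108)),down(H0)))
E
```

```text
clock: 23.78
position: [0.4483, -0.2174, 0.1069]
ee_rot: [0.002, -0.074, 0.997, -0.001]
contact_force: [-0.1, -0.5, -0.2]
width: 0.0386
w31.png scale 2.5
row [-1.6 -1.8 -1.2] [-0.1  0.1 -0.1] min rows 0.0
```

View pics/w31.png

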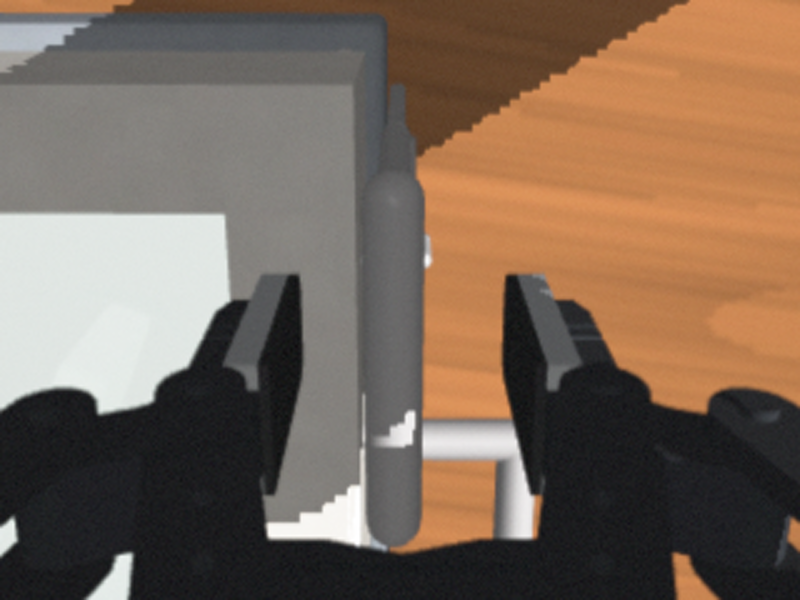

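```bash
python3 -m jog '[-1,-2,0,0,0,0,-1,-2,0,0,0,0,-1,-2,0,0,0,0,-1,-2,0,0,0,0,-1,-2,0,0,0,0]' 1 20
python3 - <<'E'
from h import *
s,Rm,p=Rt()
M=R.from_euler("z",Q0[2],degrees=True).as_matrix()
print((M.T@(p-[Q0[0],Q0[1],0])*1000).round(1))
# arc rows in control axes: dy,dz -> tool (tool y = control y? )
print("tool y in ctl",(M.T@Rm[:,1]).round(2))
for a in np.arange(.15,1.36,.15): print(round(a,2), "dy %.1f  tool dz %.1f"%(90*np.sin(a),90*(1-np.cos(a))))
E
```

```text
clock: 24.45
position: [0.4487, -0.2186, 0.106]
ee_rot: [0.001, -0.074, 0.997, -0.001]
contact_force: [1.2, -1.1, 6.6]
width: 0.0092
[-46.2  77.8 106. ]
tool y in ctl [ 0.  1. -0.]
0.15 dy 13.4  tool dz 1.0
0.3 dy 26.6  tool dz 4.0
0.45 dy 39.1  tool dz 9.0
0.6 dy 50.8  tool dz 15.7
0.75 dy 61.3  tool dz 24.1
0.9 dy 70.5  tool dz 34.1
1.05 dy 78.1  tool dz 45.2
1.2 dy 83.9  tool dz 57.4
1.35 dy 87.8  tool dz 70.3
```

```bash
python3 -m jog '[0,7,0,0,0,0,0,13,1,0,0,0,0,20,2,0,0,0,0,27,4,0,0,0,0,33,6.5,0,0,0,0,39,9,0,0,0,0,45,12,0,0,0,0,51,16,0,0,0,0,56,20,0,0,0,0,61,24,0,0,0]'; python3 -m jog '[0,5,5,0,0,0,0,9,10,0,0,0,0,13,15,0,0,0,0,17,21,0,0,0,0,20,27,0,0,0,0,23,33,0,0,0,0,25,38,0,0,0,0,26,43,0,0,0,0,26,43,0,0,0,0,26,43,0,0,0]'
python3 - <<'E'
from h import *
w=cam("wrist");crop(w,0,0,640,400,"w32.png",1.25)
E
```

```text
clock: 25.7
position: [0.4391, -0.1575, 0.081]
ee_rot: [0.0, -0.074, 0.997, -0.0]
contact_force: [5.0, -2.3, -1.0]
width: 0.0092
clock: 26.95
position: [0.4352, -0.1321, 0.0379]
ee_rot: [0.0, -0.074, 0.997, -0.0]
contact_force: [5.1, -2.7, -1.2]
width: 0.0093
w32.png scale 1.25
```

View pics/w32.png

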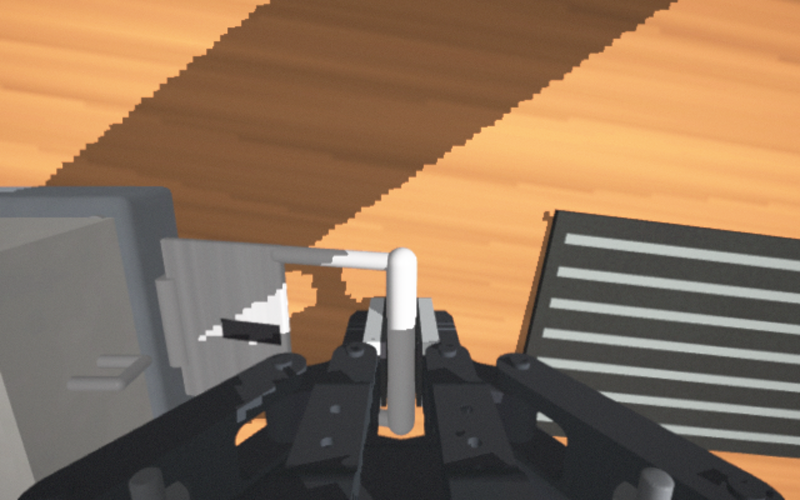

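```bash
python3 -m jog '[0,0,0,0,0,0,0,0,0,0,0,0,0,0,0,0,0,0]' 0.6; python3 -m jog '[0,0,-40,0,0,0,0,0,-90,0,0,0,-30,-30,-140,0,0,0,-85,-40,-140,0,0,0,-85,-55,-140,0,0,0,-85,-55,-140,0,0,0]' 0.68;python3 - <<'E'
from h import *
w=cam("wrist");w=cam("wrist");crop(w,0,0,640,400,"w33.png",1.25)
M=R.from_euler("z",Q0[2],degrees=True).as_matrix()
rows((c2w(Q0,(40,108,55)),down(H0)))
overlay(w,ctl(Q0,0,1.3),150,60,470,300,"o33.png")
E
```

```text
clock: 27.38
position: [0.4338, -0.1312, 0.0378]
ee_rot: [-0.001, -0.074, 0.997, 0.001]
contact_force: [-0.5, -0.1, -0.3]
width: 0.0344
clock: 28.12
position: [0.5262, -0.1739, 0.1772]
ee_rot: [-0.001, -0.074, 0.997, 0.001]
contact_force: [-0.2, 0.5, -0.8]
width: 0.0273
w33.png scale 1.25
row [ -4.   -3.6 122.3] [ 0.1 -0.2 -0.2] min rows 2.0
o33.png scale 2.5
```

View pics/o33.png

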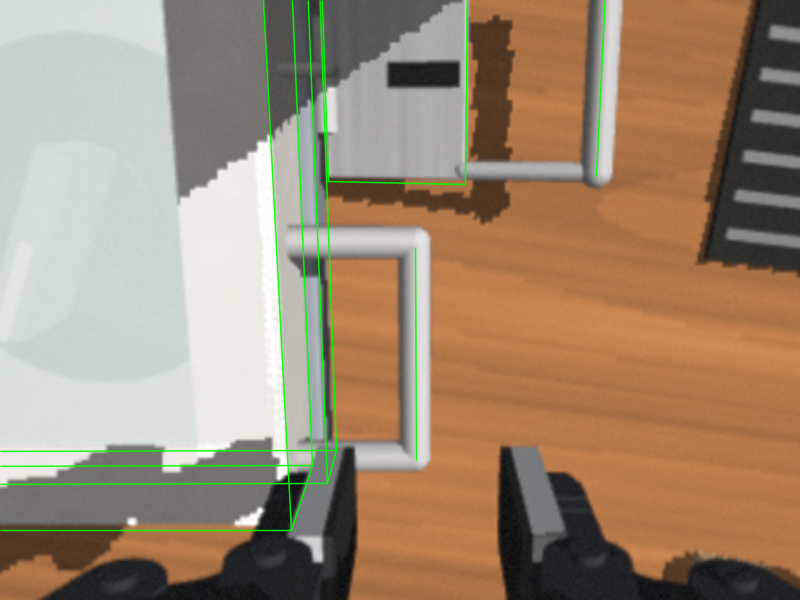

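```bash
python3 -m jog '[-4,-4,40,0,0,0,-4,-4,80,0,0,0,-4,-4,105,0,0,0,-4,-4,122,0,0,0,-4,-4,122,0,0,0,-4,-4,122,0,0,0]'
python3 - <<'E'
from h import *
w=cam("wrist");crop(w,160,130,480,370,"w34.png")
rows((c2w(Q0,(40,108,55)),down(H0)))
E
```

```text
clock: 28.98
position: [0.5316, -0.177, 0.057]
ee_rot: [0.0, -0.074, 0.997, -0.0]
contact_force: [0.2, 0.0, 0.1]
width: 0.0272
w34.png scale 2.5
row [2.4 1.7 2.2] [-0.   0.1 -0.1] min rows 0.1
```

View pics/w34.png

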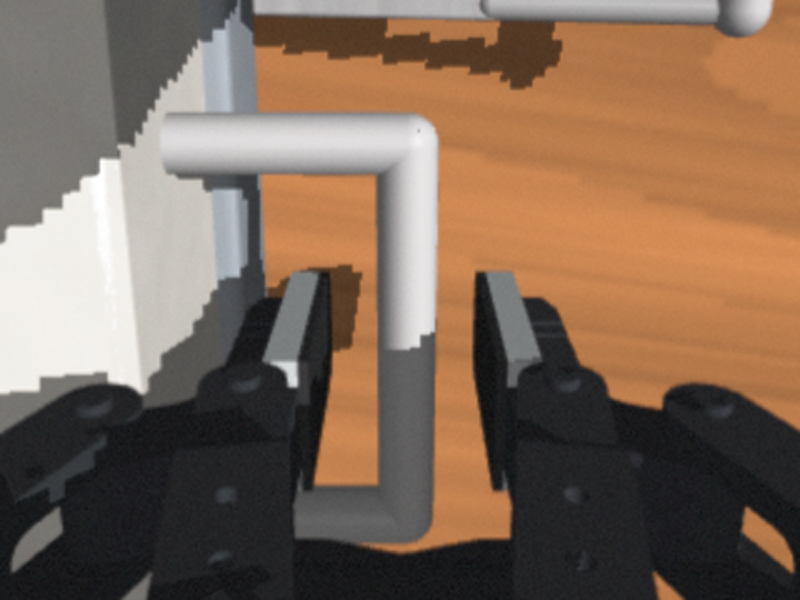

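```bash
python3 -m jog '[2,1,1,0,0,0,2,1,1,0,0,0,2,1,1,0,0,0,2,1,1,0,0,0,2,1,1,0,0,0]' 1 25
python3 - <<'E'
from h import *
s,Rm,p=Rt()
M=R.from_euler("z",Q0[2],degrees=True).as_matrix()
print((M.T@(p-[Q0[0],Q0[1],0])*1000).round(1))
r=np.hypot(178,25);a0=np.arctan2(25,178)
B=lambda f:np.array([r*np.cos(a0+f)-178,r*np.sin(a0+f)-25])
prev=0
for k in range(0,25):
    f=.08*k
    if k%9==1: base=B(f-.08); print("--")
    print(round(f,2),"ty %.1f tz %.1f"%((B(f)-(base if k else 0))[0],-(B(f)-(base if k else 0))[1]))
E
```

```text
clock: 29.65
position: [0.5302, -0.1765, 0.0562]
ee_rot: [0.001, -0.074, 0.997, -0.0]
contact_force: [-0.4, 0.5, 6.0]
width: 0.0085
[ 40.7 107.2  56.2]
0.0 ty 0.0 tz -0.0
--
0.08 ty -2.6 tz -14.1
0.16 ty -6.3 tz -28.0
0.24 ty -11.0 tz -41.6
0.32 ty -16.9 tz -54.7
0.4 ty -23.8 tz -67.3
0.48 ty -31.7 tz -79.4
0.56 ty -40.5 tz -90.7
0.64 ty -50.2 tz -101.4
0.72 ty -60.7 tz -111.2
--
0.8 ty -11.3 tz -8.9
0.88 ty -23.2 tz -17.0
0.96 ty -35.7 tz -24.0
1.04 ty -48.8 tz -30.0
1.12 ty -62.3 tz -34.9
1.2 ty -76.1 tz -38.8
1.28 ty -90.3 tz -41.5
1.36 ty -104.5 tz -43.1
1.44 ty -118.9 tz -43.6
--
1.52 ty -14.4 tz 0.7
1.6 ty -28.6 tz 2.5
1.68 ty -42.7 tz 5.5
1.76 ty -56.5 tz 9.6
1.84 ty -69.9 tz 14.8
1.92 ty -82.8 tz 21.0
```

```bash
python3 -m jog '[0,-3,-14,0,0,0,0,-6,-28,0,0,0,0,-11,-41.5,0,0,0,0,-17,-54.5,0,0,0,0,-24,-67,0,0,0,0,-32,-79,0,0,0,0,-40.5,-90.5,0,0,0,0,-50,-101,0,0,0,0,-61,-111,0,0,0]'
python3 - <<'E'
from h import *
s,Rm,p=Rt()
M=R.from_euler("z",Q0[2],degrees=True).as_matrix()
print((M.T@(p-[Q0[0],Q0[1],0])*1000).round(1))
d=cam("scene");crop(d,180,200,340,320,"s35.png")
E
```

```text
clock: 30.78
position: [0.5386, -0.2341, 0.1683]
ee_rot: [0.001, -0.074, 0.997, 0.003]
contact_force: [1.6, 10.5, 7.2]
width: 0.0091
[ 40.4  49.  168.3]
s35.png scale 5.0
```

View pics/s35.png

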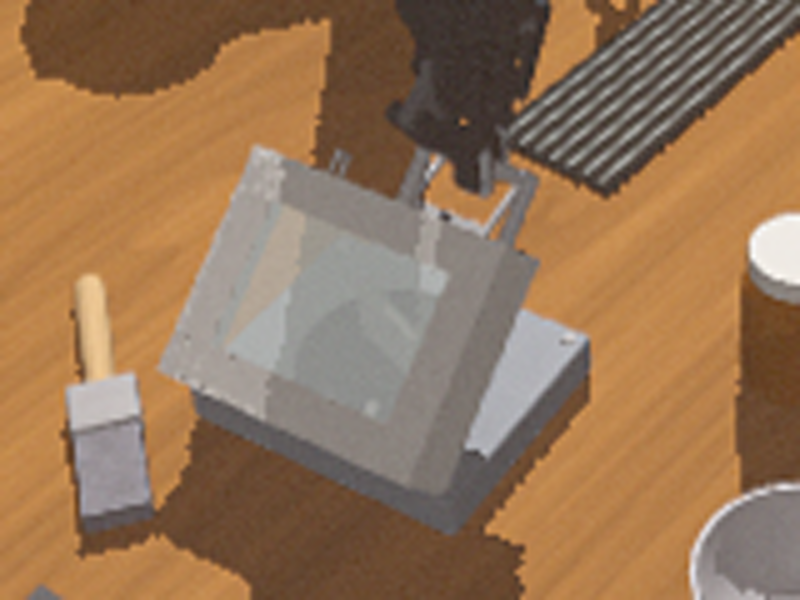

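```bash
python3 -m jog '[0,-11,-9,0,0,0,0,-23,-17,0,0,0,0,-36,-24,0,0,0,0,-49,-30,0,0,0,0,-62,-35,0,0,0,0,-76,-39,0,0,0,0,-90,-41.5,0,0,0,0,-104.5,-43,0,0,0,0,-119,-43.5,0,0,0]'; python3 -m jog '[0,-14.5,0.5,0,0,0,0,-28.5,2.5,0,0,0,0,-42.5,5.5,0,0,0,0,-56.5,9.5,0,0,0,0,-70,15,0,0,0,0,-80,19.5,0,0,0,0,-80,19.5,0,0,0]'
python3 - <<'E'
from h import *
s,Rm,p=Rt()
M=R.from_euler("z",Q0[2],degrees=True).as_matrix()
print((M.T@(p-[Q0[0],Q0[1],0])*1000).round(1))
d=cam("scene");crop(d,180,200,340,320,"s36.png")
d=cam("side");crop(d,270,110,390,200,"d36.png")
E
```

```text
clock: 31.95
position: [0.5565, -0.3556, 0.2112]
ee_rot: [0.001, -0.074, 0.997, -0.001]
contact_force: [2.5, 1.4, 3.9]
width: 0.0089
clock: 32.83
position: [0.568, -0.4343, 0.189]
ee_rot: [-0.0, -0.074, 0.997, 0.0]
contact_force: [3.3, -0.4, 0.5]
width: 0.0084
[  39.6 -153.3  189. ]
s36.png scale 5.0
d36.png scale 6.666666666666667
```

View pics/s36.png

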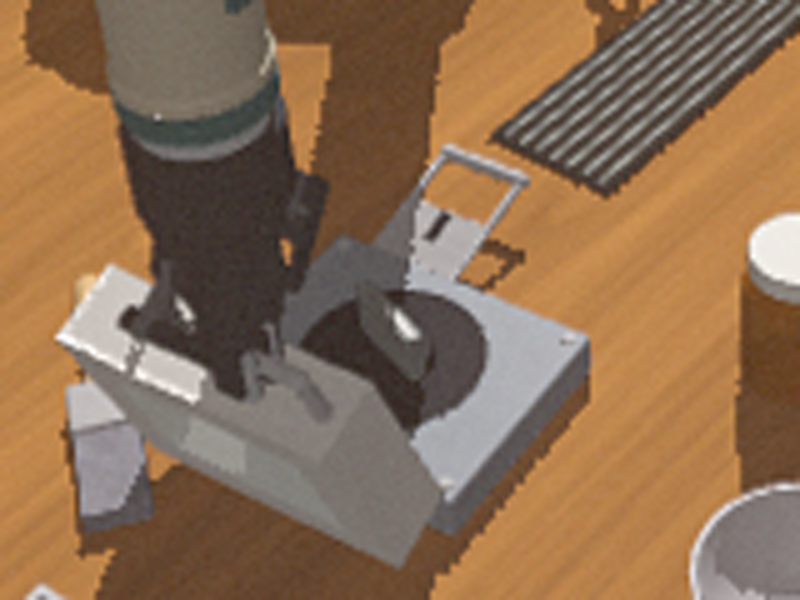

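View pics/d36.png

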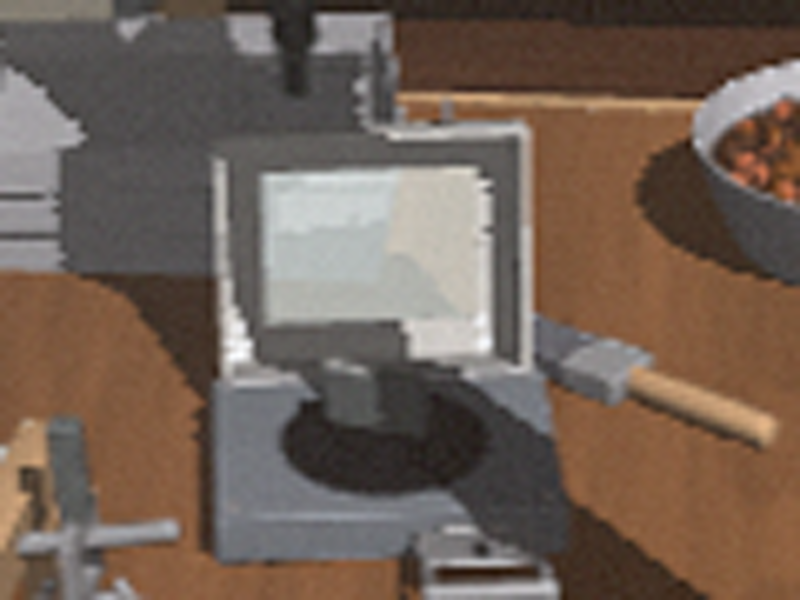

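```bash
python3 -m jog '[0,0,0,0,0,0,0,0,0,0,0,0,0,0,0,0,0,0]' 0.6; python3 -m jog '[0,0,-30,0,0,0,0,0,-70,0,0,0,0,0,-90,0,0,0]';python3 - <<'E'
from h import *
rows((c2w(Q0,(0,0,260)),down(H0)))
E
```

```text
clock: 33.3
position: [0.5676, -0.4333, 0.1903]
ee_rot: [-0.0, -0.074, 0.997, 0.0]
contact_force: [0.1, -0.3, 0.5]
width: 0.0342
clock: 33.67
position: [0.5683, -0.434, 0.2831]
ee_rot: [0.001, -0.074, 0.997, -0.001]
contact_force: [0.4, -0.0, 0.1]
width: 0.0339
row [ 40.2 153.1  22.6] [-0.2  0.1 -0.1] min rows 2.6
```

```bash
python3 -m jog '[40,153,22,0,0,0,40,153,22,0,0,0,40,153,22,0,0,0,40,153,22,0,0,0,40,153,22,0,0,0]';python3 - <<'E'
from h import *
d=cam("scene");crop(d,180,200,340,320,"s37.png")
w=cam("wrist");crop(w,0,0,640,400,"w37.png",1.25);crop(w,200,90,400,240,"w38.png")
E
```

```text
clock: 34.3
position: [0.5064, -0.2889, 0.2588]
ee_rot: [0.001, -0.074, 0.997, -0.001]
contact_force: [0.4, -0.4, 0.7]
width: 0.034
s37.png scale 5.0
w37.png scale 1.25
w38.png scale 4.0
```

View pics/w38.png

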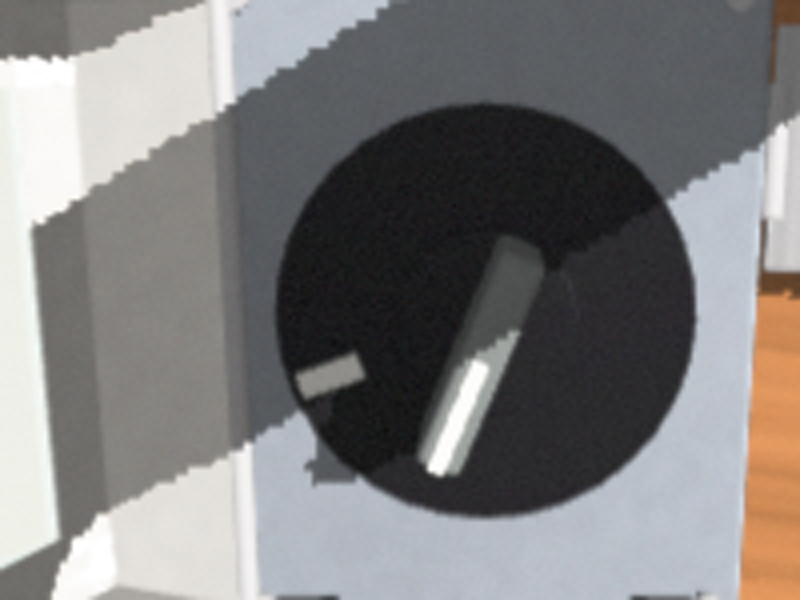

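View pics/s37.png

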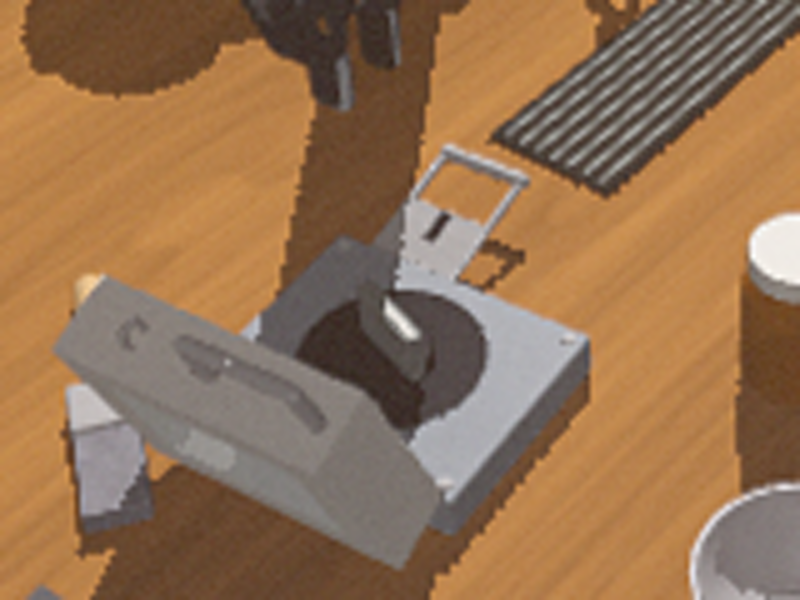

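Run:
```python
from h import *
w=cam("wrist")
M=R.from_euler("z",Q0[2],degrees=True).as_matrix()
u=lambda x,y:np.array([x,y])/4+[200,90]-.5
P={}
for n,p,z in[("dial c",(486,310),.031),("mark in",(360,366),.031),("mark out",(300,384),.031),("tip",(437,472),.073),("line in",(477,362),.073),("bar back",(522,246),.073)]:
    P[n]=M.T@(onz(w,u(*p),z)-[Q0[0],Q0[1],0])*1000; print(n,P[n].round(1))
c=P["dial c"]
for a in("mark in","mark out"):
    d=P[a]-c; print(a,np.hypot(*d[:2]).round(1),"cw",-np.degrees(np.arctan2(d[1],d[0])).round(1))
for a,b in(("tip","line in"),("tip","bar back")):
    d=P[a]-P[b]; print(a,b,"cw",-np.degrees(np.arctan2(d[1],d[0])).round(1))
d=P["tip"]-c;print("tip from c",d.round(1),"cw",-np.degrees(np.arctan2(d[1],d[0])).round(1))
d=P["mark out"]-P["mark in"]; print("mark dir cw",-np.degrees(np.arctan2(d[1],d[0])).round(1))
```

```text
dial c [-4.8 -0.4 31. ]
mark in [ 10.8 -35.3  31. ]
mark out [ 15.9 -52.2  31. ]
tip [ 28.4 -12.7  73. ]
line in [ 0.4 -2.6 73. ]
bar back [-27.8   8.3  73. ]
mark in 38.3 cw 66.0
mark out 55.8 cw 68.2
tip line in cw 19.8
tip bar back cw 20.4
tip from c [ 33.2 -12.3  42. ] cw 20.4
mark dir cw 73.2
```

Run:
```python
from h import *
w=cam("wrist");st,Rm,p=Rt()
C=-w["R"].T@w["t"]; print("cam in tool",(Rm.T@(C-p)).round(4),p.round(4),st["qd"].round(3))
a=np.linspace(0,6.283,40)
L=ctl(Q0,1.95,1.33)+[np.array([c2w(Q0,(52*np.cos(t),52*np.sin(t),31)) for t in a])]
overlay(w,L,100,40,500,320,"o39.png")
```

```text
cam in tool [ 0.0693  0.0003 -0.1232] [ 0.5064 -0.2893  0.2581] [ 0.     0.001  0.005  0.002  0.    -0.001]
o39.png scale 2.0
```

View pics/o39.png

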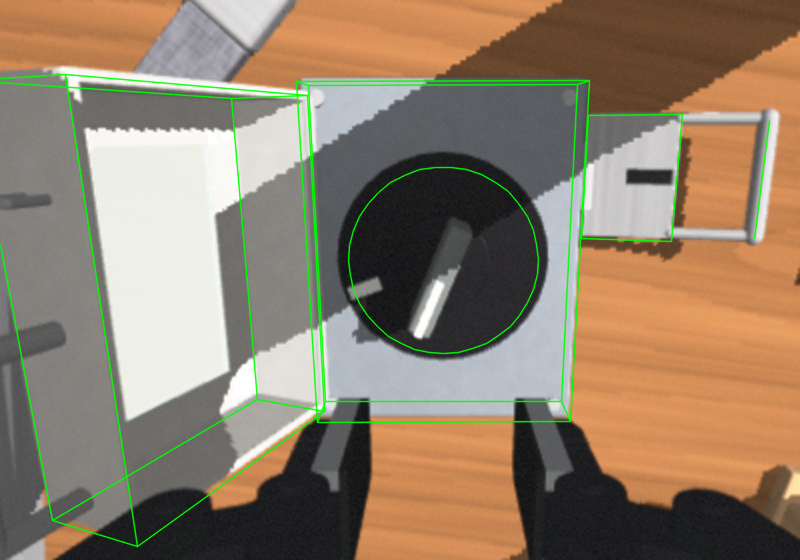

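```bash
sed -i 's/^Q0=.*/Q0=np.array([.503,-.2890,8.6])/' h.py
python3 - <<'E'
from h import *
a=c2w(Q0,(-1.5,0,63)); print(a)
rows(([a[0],a[1],.11],down(168.2)),(a,down(168.2)))
E
```

```text
[ 0.50151687 -0.2892243   0.063     ]
row [  4.9   0.9 148.1] [-0.   0.  20.2] min rows 2.4
row [  4.9   0.9 195.1] [-0.   0.  20.2] min rows 3.1
```

```bash
python3 -m jog '[5,1,50,0,0,10,5,1,100,0,0,20,5,1,148,0,0,20,5,1,148,0,0,20,5,1,148,0,0,20]';python3 - <<'E'
from h import *
w=cam("wrist");crop(w,160,100,480,340,"w40.png")
a=c2w(Q0,(-1.5,0,63));rows((a,down(168.2)))
E
```

```text
clock: 35.12
position: [0.5021, -0.2891, 0.1116]
ee_rot: [0.001, 0.1, 0.995, -0.001]
contact_force: [0.8, -0.2, 0.2]
width: 0.0344
w40.png scale 2.5
row [ 1.1 -0.  49.4] [-0.1  0.2  0.3] min rows 0.8
```

View pics/w40.png

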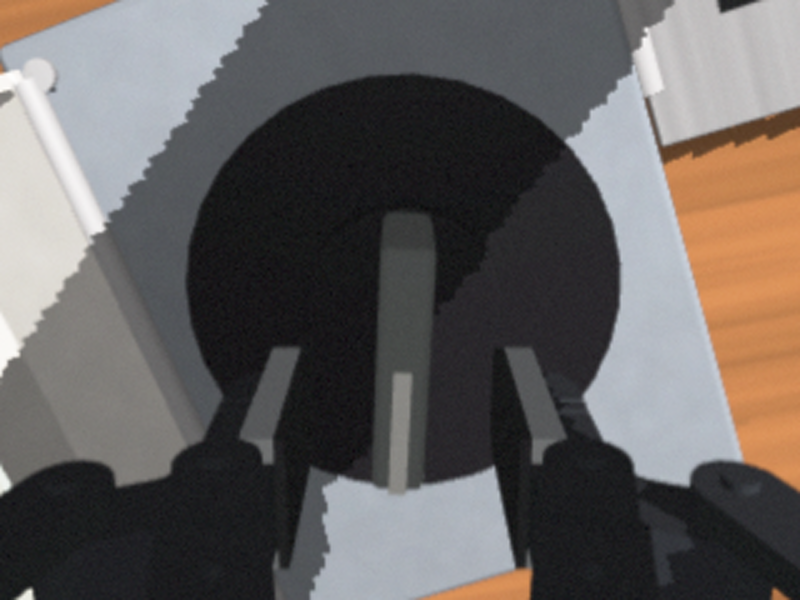

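```bash
python3 -m jog '[1,0,25,0,0,2,1,0,48,0,0,2,1,0,48,0,0,2]'; python3 -m jog '[0,0,0,0,0,0,0,0,0,0,0,0,0,0,0,0,0,0,0,0,0,0,0,0,0,0,0,0,0,0]' 1 40
python3 - <<'E'
from h import *
s,Rm,p=Rt(); print("heading",np.degrees(np.arctan2(Rm[1,0],Rm[0,0])),s["qpos"].round(2),s["moment"].round(2))
w=cam("wrist");crop(w,160,100,480,340,"w41.png")
E
```

```text
clock: 35.55
position: [0.5001, -0.288, 0.063]
ee_rot: [0.0, 0.118, 0.993, -0.0]
contact_force: [0.0, -1.2, 0.0]
width: 0.0342
clock: 36.17
position: [0.5011, -0.2887, 0.0644]
ee_rot: [0.002, 0.118, 0.993, -0.001]
contact_force: [0.2, 0.6, 6.4]
width: 0.0113
heading 166.49397534762312 [-0.64  0.44  1.76  0.    0.94 -1.98] [0.01 0.04 0.02]
w41.png scale 2.5
```

View pics/w41.png

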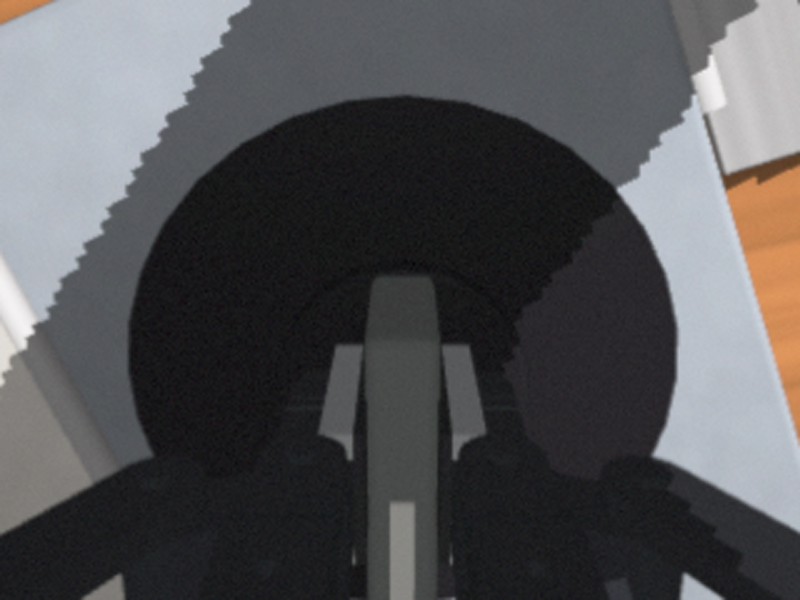

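```bash
python3 -m jog '[0,0,0,0,0,8,0,0,0,0,0,16,0,0,0,0,0,24,0,0,0,0,0,32,0,0,0,0,0,40,0,0,0,0,0,45,0,0,0,0,0,45,0,0,0,0,0,45]'
python3 - <<'E'
from h import *
s,Rm,p=Rt(); print("heading",np.degrees(np.arctan2(Rm[1,0],Rm[0,0])),s["contact_force"].round(1),s["moment"].round(2))
E
python3 -m jog '[0,0,0,0,0,0,0,0,0,0,0,0,0,0,0,0,0,0]' 0.6; python3 -m jog '[0,0,-30,0,0,0,0,0,-80,0,0,0,0,0,-140,0,0,-45,0,0,-195,0,0,-65,0,0,-195,0,0,-65,0,0,-195,0,0,-65,0,0,-195,0,0,-65,0,0,-195,0,0,-65,0,0,-195,0,0,-65]'
python3 - <<'E'
from h import *
w=cam("wrist");crop(w,200,90,400,240,"w42.png")
a=np.linspace(0,6.283,40)
L=ctl(Q0,1.95,1.33)+[np.array([c2w(Q0,(52*np.cos(t),52*np.sin(t),31)) for t in a])]
overlay(w,L,100,40,500,320,"o42.png")
E
```

```text
clock: 37.22
position: [0.5025, -0.2868, 0.0644]
ee_rot: [0.002, 0.489, 0.872, 0.002]
contact_force: [3.5, 5.2, 6.7]
width: 0.0112
heading 121.40355268575108 [3.5 5.2 6.7] [ 0.78 -0.57 -0.02]
clock: 37.6
position: [0.4996, -0.2879, 0.0621]
ee_rot: [-0.0, 0.489, 0.872, -0.0]
contact_force: [-0.3, 0.2, -0.4]
width: 0.034
clock: 38.72
position: [0.4996, -0.2878, 0.257]
ee_rot: [-0.0, -0.056, 0.998, 0.0]
contact_force: [-0.6, -0.1, 0.4]
width: 0.0343
w42.png scale 4.0
o42.png scale 2.0
```

View pics/w42.png

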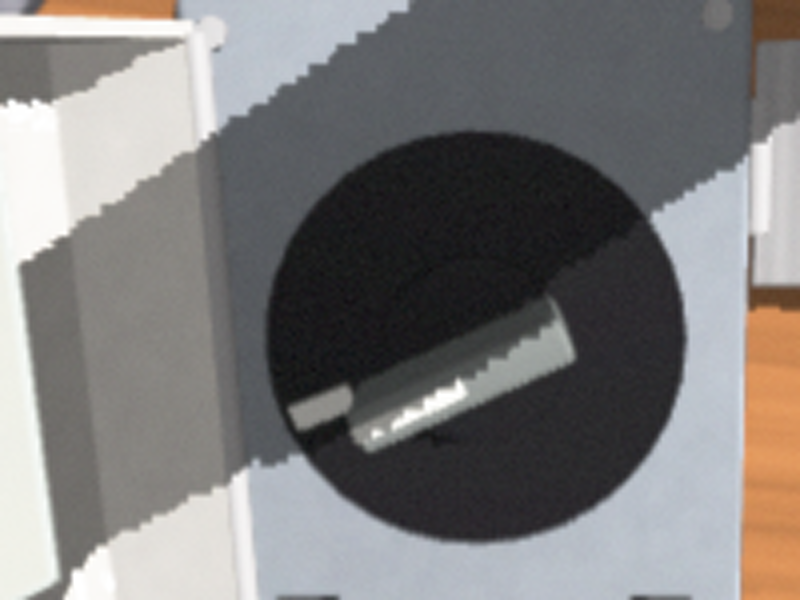

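View pics/o42.png

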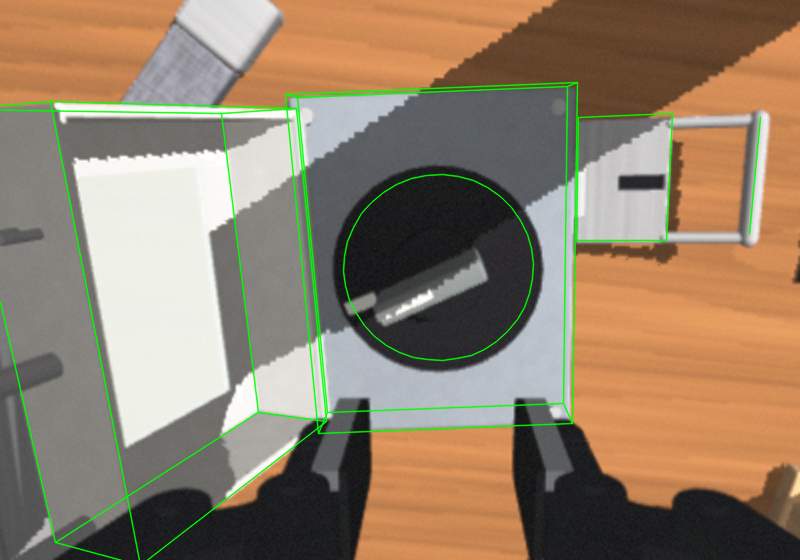

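Run:
```python
from h import *
w=cam("wrist")
M=R.from_euler("z",Q0[2],degrees=True).as_matrix()
u=lambda x,y:np.array([x,y])/4+[200,90]-.5
g=lambda p,z:M.T@(onz(w,u(*p),z)-[Q0[0],Q0[1],0])*1000
ang=lambda d:-np.degrees(np.arctan2(d[1],d[0])).round(1)
c=g((476,336),.031);mi=g((351,396),.031);mo=g((291,418),.031);print("dial c",c.round(1),"mark",mi.round(1),mo.round(1),ang(mi-c),ang(mo-c),ang((mi+mo)/2-c),ang((mi+mo)/2))
t1=g((364,444),.073);t2=g((463,386),.073);
ba=g((371,452),.073);bb=g((576,357),.073);bc=g((349,412),.073) 
print("line",t1.round(1),t2.round(1),ang(t1-t2),"edge",ang(ba-bb),"tip from c",(t1-c).round(1),ang(t1-c), ang(t1))
# overlay lines
def seg(a,r0,r1,z): a=np.radians(a); return np.array([c2w(Q0,(r*np.cos(a),-r*np.sin(a),z)) for r in(r0,r1)])
overlay(w,[seg(67,0,36,73),seg(67,36,54,31),seg(64,0,36,73),seg(70,36,54,31)],250,130,350,205,"o43.png")
```

```text
dial c [-1.7 -0.3 31. ] mark [ 13.8 -35.7  31. ] [ 19.5 -52.9  31. ] 66.3 68.0 67.3 69.4
line [ 15.8 -28.5  73. ] [ 2.1 -3.4 73. ] 61.3 edge 66.7 tip from c [ 17.5 -28.1  42. ] 58.1 61.0
o43.png scale 8.0
```

View pics/o43.png

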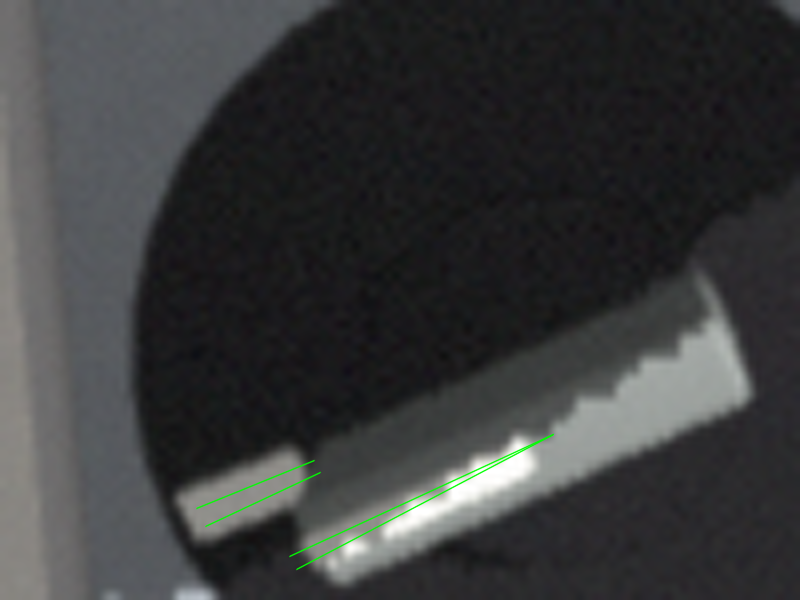

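Run:
```python
from h import *
from scipy.optimize import least_squares
w=cam("wrist"); f=w["frame"]; g=cv2.cvtColor(f,cv2.COLOR_RGB2GRAY)
M=R.from_euler("z",Q0[2],degrees=True).as_matrix()
W=lambda p,z:M.T@(onz(w,p,z)-[Q0[0],Q0[1],0])*1000
# radial edge of dial from approx centre
c0=np.array([319.,174.]); pts=[]
for t in np.linspace(0,2*np.pi,120,endpoint=False):
    rr=np.arange(44,62,.25); xy=c0+rr[:,None]*[np.cos(t),np.sin(t)]
    v=cv2.remap(g,xy[:,0].astype(np.float32).reshape(1,-1),xy[:,1].astype(np.float32).reshape(1,-1),cv2.INTER_LINEAR)[0].astype(float)
    d=np.gradient(cv2.GaussianBlur(v.reshape(1,-1),(0,0),2)[0]); k=np.argmax(d)
    if d[k]>1.5: pts.append(W(xy[k],.031)[:2])
pts=np.array(pts)
r=least_squares(lambda q:np.hypot(*(pts-q[:2]).T)-q[2],[0,0,55],loss="soft_l1"); print("dial centre,r",r.x.round(2),len(pts),np.median(abs(r.fun)))
c=r.x[:2]
# mark pixels
m=np.zeros_like(g); 
hsv=f[185:205,268:292].astype(int)
yy,xx=np.where(g[180:208,266:292]>75); 
print(len(xx))
P=np.array([W((x+266,y+180),.031)[:2] for x,y in zip(xx,yy)])
rad=np.hypot(*(P-c).T); sel=(rad>35)&(rad<55); P=P[sel]
mm=P.mean(0); print("mark centroid",mm,len(P),"r",np.hypot(*(mm-c)),"cw",-np.degrees(np.arctan2(*(mm-c)[::-1])))
cv2.imwrite("pics/g.png",cv2.resize((g[180:208,266:292]),None,fx=16,fy=16,interpolation=cv2.INTER_NEAREST))
```

```text
dial centre,r [ 1.14 -0.42 57.57] 120 0.11518469950431154
287
mark centroid [ 18.39546804 -41.44237062] 142 r 44.50520865132641 cw 67.1818392856703
```

View pics/g.png

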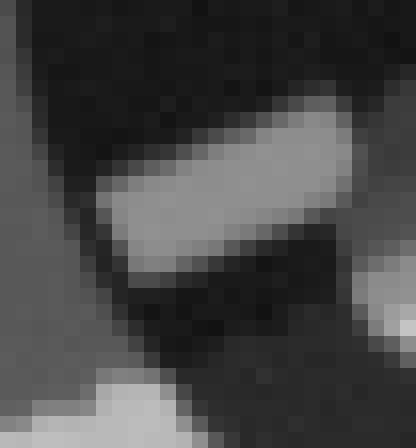

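Run:
```python
from h import *
w=cam("wrist"); f=w["frame"]; g=cv2.cvtColor(f,cv2.COLOR_RGB2GRAY)
M=R.from_euler("z",Q0[2],degrees=True).as_matrix()
W=lambda p,z:(M.T@(onz(w,p,z)-[Q0[0],Q0[1],0])*1000)[:2]
c=np.array([1.14,-.42])
ang=lambda d:-np.degrees(np.arctan2(d[1],d[0])).round(1)
b=(g[180:208,266:292]>100).astype(np.uint8); n,lab,st,cen=cv2.connectedComponentsWithStats(b)
for k in range(1,n):
    m=W(cen[k]+[266,180],.031); print(st[k][4],cen[k]+[266,180],m.round(1),np.hypot(*(m-c)).round(1),ang(m-c))
k=[k for k in range(1,n) if 60<st[k][4]<160]
# bar top edges at z .073 : lower edge & end points
z=lambda x,y:np.array([x,y])/8+[250,130]-.5
A=W(z(345,585),.073);B=W(z(750,402),.073);C=W(z(697,265),.073);D=W(z(300,540),.073)
print("edge",ang(A-B),"end mid",((B+C)/2).round(1),"A",A.round(1),"B",B.round(1),"C",C.round(1))
```

```text
94 [279.9893617  191.32978723] [ 16.9 -44. ] 46.4 70.1
19 [289.89473684 197.94736842] [ 25.  -33.5] 40.8 54.2
44 [272.20454545 205.54545455] [ 33.1 -54. ] 62.4 59.2
edge 67.3 end mid [-11.4  21. ] A [ 18.2 -26.5] B [-2.9 24. ] C [-19.9  18. ]
```

```bash
cat >> h.py <<'E'
KC=np.array([1.14,-.42])
def rect(a,r0,r1,h,z,c=KC):
    a=np.radians(a);e=np.array([np.cos(a),-np.sin(a)]);n=np.array([-e[1],e[0]])
    return np.array([c2w(Q0,(*(c+r*e+s*n),z)) for r,s in[(r0,-h),(r1,-h),(r1,h),(r0,h),(r0,-h)]])
E
python3 - <<'E'
from h import *
w=cam("wrist")
overlay(w,[rect(67,-22,36,6,73),rect(70,36,54,3.5,31)],250,130,350,205,"o44.png")
overlay(w,[rect(69,-22,36,6,73),rect(67,36,54,3.5,31)],250,130,350,205,"o45.png")
E
```

```text
o44.png scale 8.0
o45.png scale 8.0
```

View pics/o44.png

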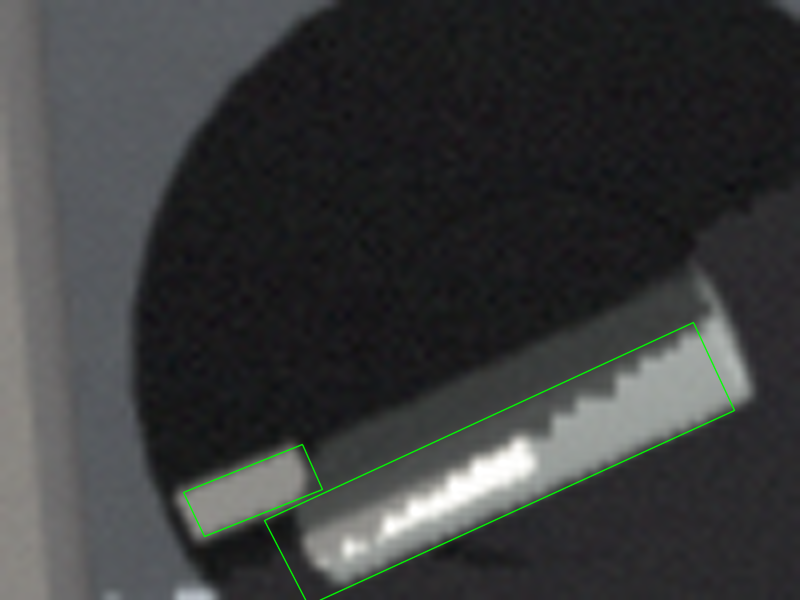

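View pics/o45.png

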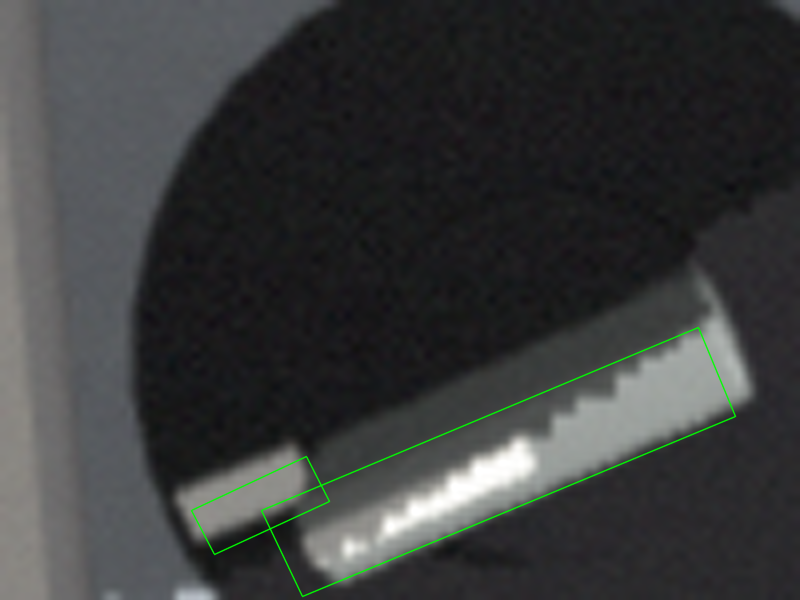

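Run:
```python
from h import *
a=c2w(Q0,(1.1,-.4,63))
rows(([a[0],a[1],.11],down(121.6)),(a,down(121.6)))
```

```text
row [ -4.2  -2.  147.2] [ 0.  -0.  64.8] min rows 6.1
row [ -4.2  -2.  194.2] [ 0.  -0.  64.8] min rows 6.1
```

```bash
python3 -m jog '[-4,-2,100,0,0,65,-4,-2,147,0,0,65,-4,-2,147,0,0,65,-4,-2,147,0,0,65,-4,-2,147,0,0,65,-4,-2,147,0,0,65,-4,-2,147,0,0,65,-4,-2,170,0,0,65,-4,-2,194,0,0,65,-4,-2,194,0,0,65]'; python3 -m jog '[0,0,0,0,0,0,0,0,0,0,0,0,0,0,0,0,0,0,0,0,0,0,0,0,0,0,0,0,0,0]' 1 40
python3 - <<'E'
from h import *
s,Rm,p=Rt(); print("heading",np.degrees(np.arctan2(Rm[1,0],Rm[0,0])),s["contact_force"].round(1))
E
python3 -m jog '[0,0,0,0,0,2,0,0,0,0,0,3,0,0,0,0,0,3,0,0,0,0,0,3]'
python3 - <<'E'
from h import *
s,Rm,p=Rt(); print("heading",np.degrees(np.arctan2(Rm[1,0],Rm[0,0])),s["contact_force"].round(1))
E
```

```text
clock: 40.22
position: [0.5028, -0.2884, 0.0617]
ee_rot: [-0.002, 0.488, 0.873, 0.0]
contact_force: [-0.3, 0.8, 0.7]
width: 0.0343
clock: 40.85
position: [0.5046, -0.2898, 0.0643]
ee_rot: [0.001, 0.489, 0.872, -0.0]
contact_force: [-1.0, 0.4, 6.4]
width: 0.0116
heading 121.49545012396987 [-1.   0.4  6.4]
clock: 41.35
position: [0.5046, -0.2898, 0.0643]
ee_rot: [0.001, 0.511, 0.859, -0.0]
contact_force: [-0.2, -1.2, 5.9]
width: 0.0114
heading 118.47476516209215 [-0.2 -1.2  5.9]
```

```bash
python3 -m jog '[0,0,0,0,0,0,0,0,0,0,0,0,0,0,0,0,0,0]' 0.6; python3 -m jog '[0,0,-30,0,0,0,0,0,-80,0,0,0,0,0,-130,0,0,-45,0,0,-140,0,0,-70,0,0,-140,0,0,-70,0,0,-140,0,0,-70,0,0,-140,0,0,-70,0,0,-140,0,0,-70,0,0,-140,0,0,-70,0,0,-140,0,0,-70]'
python3 - <<'E'
from h import *
w=cam("wrist");w=cam("wrist")
overlay(w,[rect(70,-22,36,6,73),rect(70,36,54,3.5,31)],230,120,390,240,"o46.png")
E
```

```text
clock: 41.72
position: [0.5039, -0.289, 0.0629]
ee_rot: [-0.0, 0.511, 0.859, 0.0]
contact_force: [0.2, -0.0, -1.2]
width: 0.0341
clock: 42.98
position: [0.5039, -0.2891, 0.203]
ee_rot: [-0.0, -0.073, 0.997, 0.0]
contact_force: [0.3, 0.3, -0.3]
width: 0.0342
o46.png scale 5.0
```

View pics/o46.png

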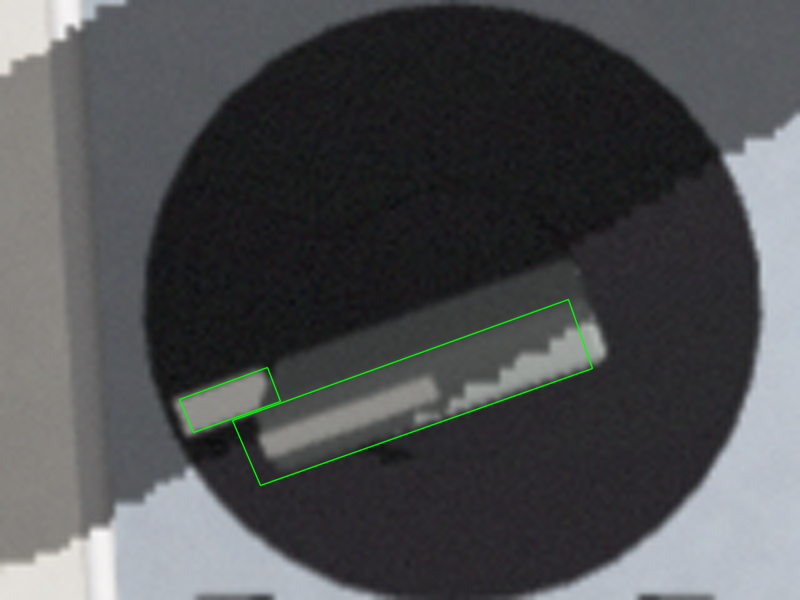

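Run:
```python
from h import *
b=c2w(Q0,(40,-159,186))
rows((c2w(Q0,(40,-159,270)),down(H0)),(b,down(H0)))
```

```text
row [ -39.6 -158.5  -67. ] [ 0.  -0.  -0.2] min rows 2.8
row [ -39.6 -158.6   17. ] [ 0.  -0.  -0.2] min rows 2.6
```

```bash
python3 -m jog '[0,0,-67,0,0,0,0,0,-67,0,0,0,-20,-60,-67,0,0,0,-40,-110,-67,0,0,0,-40,-158,-67,0,0,0,-40,-158,-67,0,0,0,-40,-158,-67,0,0,0]' 0.55
python3 - <<'E'
from h import *
w=cam("wrist")
overlay(w,ctl(Q0,1.95,1.33,"c"),160,80,480,320,"o47.png")
rows((c2w(Q0,(40,-159,186)),down(H0)))
E
```

```text
clock: 43.95
position: [0.5666, -0.4391, 0.2693]
ee_rot: [-0.0, -0.074, 0.997, 0.001]
contact_force: [-0.5, -0.8, 1.0]
width: 0.0384
o47.png scale 2.5
row [ 0.5 -1.7 83.9] [ 0.1 -0.  -0.1] min rows 1.3
```

View pics/o47.png

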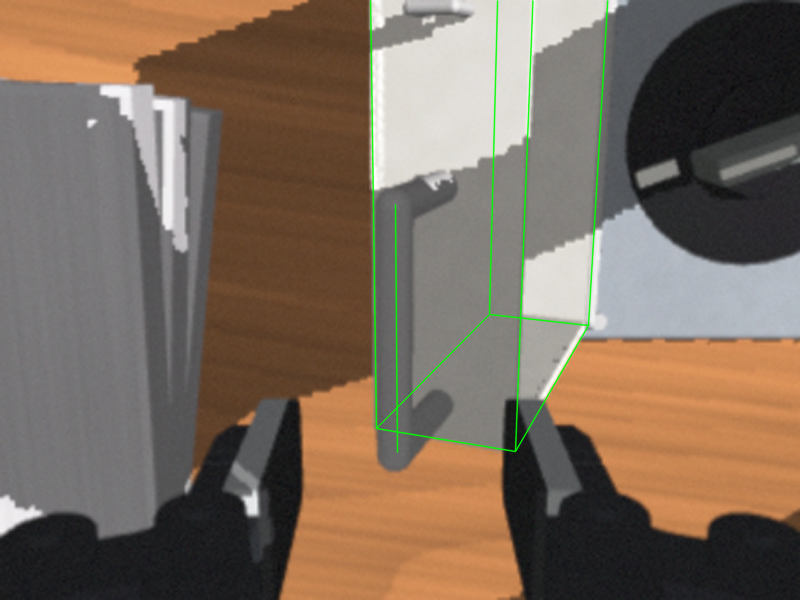

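```bash
python3 -m jog '[0,-2,30,0,0,0,0,-2,60,0,0,0,0,-2,84,0,0,0,0,-2,84,0,0,0,0,-2,84,0,0,0]'; python3 -m jog '[0,0,0,0,0,0,0,0,0,0,0,0,0,0,0,0,0,0,0,0,0,0,0,0,0,0,0,0,0,0]' 1 25
python3 - <<'E'
from h import *
s,Rm,p=Rt()
M=R.from_euler("z",Q0[2],degrees=True).as_matrix()
print((M.T@(p-[Q0[0],Q0[1],0])*1000).round(1))
r=np.hypot(178,25);a0=np.arctan2(25,178)
B=lambda f:np.array([r*np.cos(a0+f)-178,r*np.sin(a0+f)-25])
fs=np.r_[np.arange(1.95,.02,-.08),.0]
for i in range(0,len(fs)-1,9):
    print("--")
    for f in fs[i+1:i+10]:
        d=B(f)-B(fs[i]); print(round(f,2),"%.1f %.1f"%(d[0],-d[1]))
E
```

```text
clock: 44.62
position: [0.5678, -0.4412, 0.1879]
ee_rot: [0.001, -0.074, 0.997, -0.001]
contact_force: [-0.4, 0.5, 0.6]
width: 0.0381
clock: 45.25
position: [0.5676, -0.441, 0.1879]
ee_rot: [0.001, -0.074, 0.997, 0.0]
contact_force: [-0.7, 3.7, 6.2]
width: 0.0089
[  41.2 -160.   187.9]
--
1.87 12.8 -6.6
1.79 26.0 -12.2
1.71 39.7 -16.7
1.63 53.6 -20.1
1.55 67.8 -22.4
1.47 82.2 -23.5
1.39 96.5 -23.5
1.31 110.9 -22.3
1.23 125.0 -20.0
--
1.15 14.0 3.4
1.07 27.6 8.0
0.99 40.8 13.6
0.91 53.6 20.2
0.83 65.7 27.9
0.75 77.3 36.5
0.67 88.1 46.0
0.59 98.1 56.3
0.51 107.2 67.4
--
0.43 8.2 11.8
0.35 15.5 24.2
0.27 21.7 37.1
0.19 26.9 50.5
0.11 31.0 64.3
0.03 34.0 78.4
0.0 34.9 83.7
```

```bash
python3 -m jog '[0,13,-6.5,0,0,0,0,26,-12,0,0,0,0,40,-16.5,0,0,0,0,53.5,-20,0,0,0,0,68,-22.5,0,0,0,0,82,-23.5,0,0,0,0,96.5,-23.5,0,0,0,0,111,-22.5,0,0,0,0,125,-20,0,0,0]'; python3 -m jog '[0,14,3.5,0,0,0,0,27.5,8,0,0,0,0,41,13.5,0,0,0,0,53.5,20,0,0,0,0,65.5,28,0,0,0,0,77.5,36.5,0,0,0,0,88,46,0,0,0,0,98,56.5,0,0,0,0,107,67.5,0,0,0]'
python3 - <<'E'
from h import *
s,Rm,p=Rt()
M=R.from_euler("z",Q0[2],degrees=True).as_matrix()
print((M.T@(p-[Q0[0],Q0[1],0])*1000).round(1))
E
```

```text
clock: 46.38
position: [0.5491, -0.3166, 0.2058]
ee_rot: [0.0, -0.074, 0.997, 0.0]
contact_force: [5.5, -1.2, -1.2]
width: 0.0091
clock: 47.5
position: [0.5329, -0.2114, 0.1379]
ee_rot: [0.0, -0.074, 0.997, 0.0]
contact_force: [5.8, 0.7, 2.1]
width: 0.0089
[ 41.2  72.2 137.9]
```

```bash
python3 -m jog '[0,8,12,0,0,0,0,15.5,24,0,0,0,0,21.5,37,0,0,0,0,27,50.5,0,0,0,0,31,64.5,0,0,0,0,34,78.5,0,0,0,0,35,83.5,0,0,0,0,35,85,0,0,0,0,35,85,0,0,0]'
python3 - <<'E'
from h import *
s,Rm,p=Rt()
M=R.from_euler("z",Q0[2],degrees=True).as_matrix()
print((M.T@(p-[Q0[0],Q0[1],0])*1000).round(1),s["contact_force"].round(1))
E
```

```text
clock: 48.62
position: [0.5275, -0.177, 0.053]
ee_rot: [-0.0, -0.074, 0.997, 0.001]
contact_force: [3.9, 2.7, 0.1]
width: 0.0086
[ 41. 107.  53.] [3.9 2.7 0.1]
```

```bash
python3 -m jog '[0,0,0,0,0,0,0,0,0,0,0,0,0,0,0,0,0,0]' 0.68; python3 -m jog '[0,0,-40,0,0,0,0,0,-90,0,0,0,0,0,-130,0,0,0,40,20,-130,0,0,0,86,58,-130,0,0,0,86,58,-130,0,0,0,86,58,-130,0,0,0]' 0.6
python3 - <<'E'
from h import *
w=cam("wrist");w=cam("wrist")
overlay(w,ctl(Q0,0,1.33),160,80,480,320,"o48.png");crop(w,0,0,640,400,"w48.png",1.25)
rows((c2w(Q0,(-45,165.5,39)),down(H0)))
E
```

```text
clock: 49.0
position: [0.5264, -0.1771, 0.0533]
ee_rot: [-0.001, -0.074, 0.997, 0.001]
contact_force: [-1.3, 1.8, 1.2]
width: 0.0276
clock: 49.88
position: [0.4348, -0.1336, 0.1843]
ee_rot: [0.001, -0.074, 0.997, -0.001]
contact_force: [0.4, -0.1, -0.3]
width: 0.0343
o48.png scale 2.5
w48.png scale 1.25
row [  1.8   2.3 145.2] [-0.1  0.1 -0.1] min rows 2.3
```

View pics/o48.png

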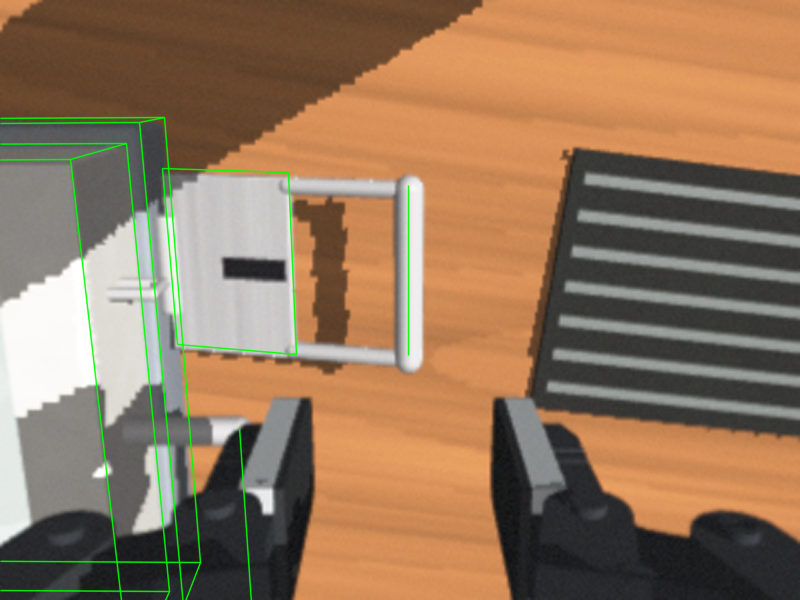

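View pics/w48.png

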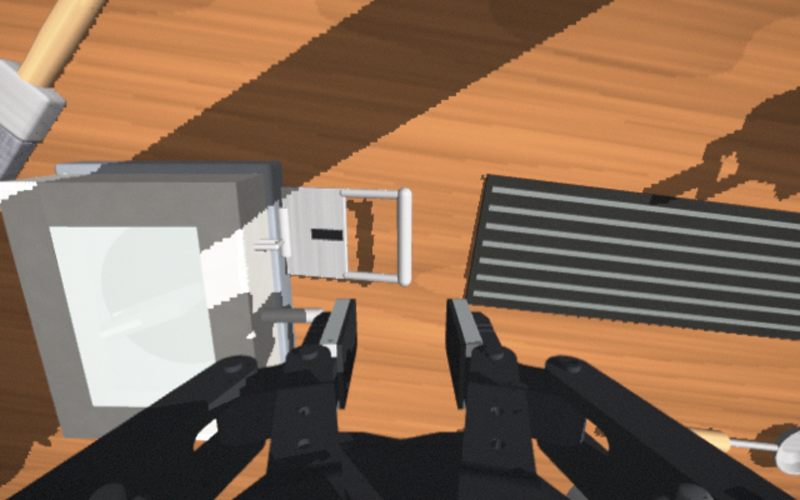

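```bash
python3 -m jog '[1,2,40,0,0,0,1,2,80,0,0,0,1,2,115,0,0,0,1,2,145,0,0,0,1,2,145,0,0,0,1,2,145,0,0,0]'
python3 - <<'E'
from h import *
w=cam("wrist");crop(w,160,130,480,370,"w49.png")
rows((c2w(Q0,(-45,165.5,39)),down(H0)))
E
```

```text
clock: 50.72
position: [0.4343, -0.1318, 0.0393]
ee_rot: [0.001, -0.074, 0.997, -0.0]
contact_force: [-0.6, 0.3, 0.6]
width: 0.0343
w49.png scale 2.5
row [ 0.7 -0.2  0.7] [-0.1  0.1 -0.1] min rows 0.0
```

View pics/w49.png

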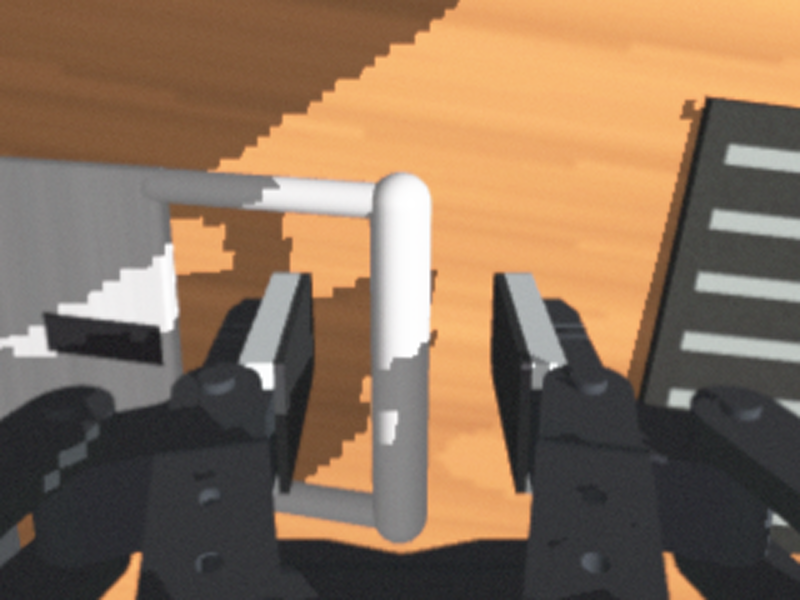

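```bash
python3 -m jog '[0,0,0,0,0,0,0,0,0,0,0,0,0,0,0,0,0,0,0,0,0,0,0,0,0,0,0,0,0,0]' 1 20
python3 - <<'E'
import numpy as np
for a0,a1 in((1.33,.67),(.67,-.02)):
    print('--')
    for t in np.linspace(a0,a1,10)[1:]: print(round(t,2),"%.1f %.1f"%(90*(np.sin(t)-np.sin(a0)),90*(np.cos(a0)-np.cos(t))))
E
```

```text
clock: 51.4
position: [0.434, -0.1321, 0.0397]
ee_rot: [0.001, -0.074, 0.997, -0.001]
contact_force: [0.3, -5.4, 6.0]
width: 0.0089
--
1.26 -1.8 -6.3
1.18 -4.1 -12.5
1.11 -6.8 -18.6
1.04 -9.9 -24.4
0.96 -13.5 -29.9
0.89 -17.5 -35.2
0.82 -21.8 -40.2
0.74 -26.5 -44.8
0.67 -31.5 -49.1
--
0.59 -5.6 -4.1
0.52 -11.4 -7.7
0.44 -17.6 -10.9
0.36 -23.9 -13.6
0.29 -30.4 -15.8
0.21 -37.1 -17.5
0.13 -43.9 -18.7
0.06 -50.8 -19.3
-0.02 -57.7 -19.4
```

```bash
python3 -m jog '[0,-2,-6,0,0,0,0,-4,-12.5,0,0,0,0,-7,-18.5,0,0,0,0,-10,-24.5,0,0,0,0,-13.5,-30,0,0,0,0,-17.5,-35,0,0,0,0,-22,-40,0,0,0,0,-26.5,-45,0,0,0,0,-31.5,-49,0,0,0]'; python3 -m jog '[0,-5.5,-4,0,0,0,0,-11.5,-7.5,0,0,0,0,-17.5,-11,0,0,0,0,-24,-13.5,0,0,0,0,-30.5,-16,0,0,0,0,-37,-17.5,0,0,0]'
python3 - <<'E'
from h import *
s,Rm,p=Rt()
M=R.from_euler("z",Q0[2],degrees=True).as_matrix()
print((M.T@(p-[Q0[0],Q0[1],0])*1000).round(1),s["contact_force"].round(1))
w=cam("wrist");crop(w,100,130,500,400,"w50.png")
E
```

```text
clock: 52.52
position: [0.4375, -0.1587, 0.0886]
ee_rot: [0.0, -0.072, 0.997, 0.004]
contact_force: [6.5, 11.3, 7.1]
width: 0.009
clock: 53.28
position: [0.443, -0.1963, 0.1078]
ee_rot: [0.001, -0.073, 0.997, 0.002]
contact_force: [0.7, 5.8, 12.6]
width: 0.0091
[-45.4 100.6 107.8] [ 0.7  5.8 12.6]
w50.png scale 2.0
```

View pics/w50.png

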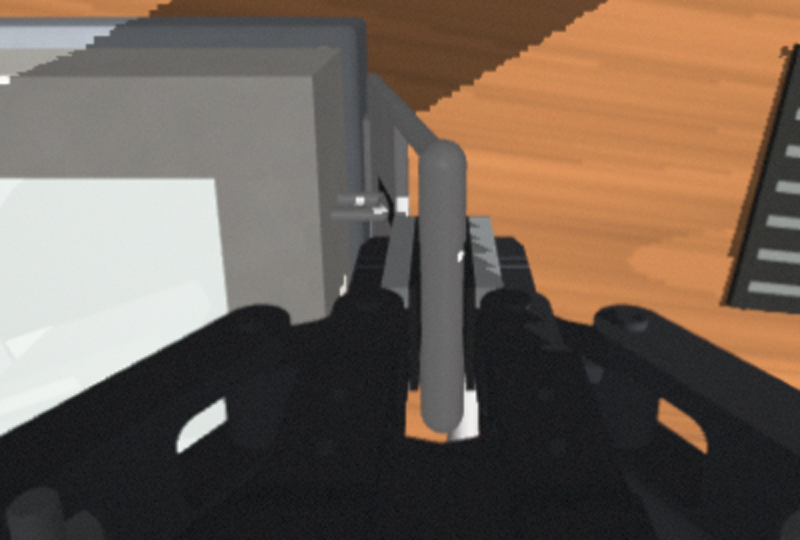

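```bash
python3 -m jog '[0,-6,1,0,0,0,0,-12,0.5,0,0,0,0,-18,0.5,0,0,0,0,-22,0.5,0,0,0,0,-24,0.5,0,0,0,0,-24,0.5,0,0,0]'
python3 - <<'E'
from h import *
s,Rm,p=Rt()
M=R.from_euler("z",Q0[2],degrees=True).as_matrix()
print((M.T@(p-[Q0[0],Q0[1],0])*1000).round(1),s["contact_force"].round(1))
w=cam("wrist");crop(w,100,130,500,400,"w51.png")
E
```

```text
clock: 54.08
position: [0.4466, -0.2194, 0.1089]
ee_rot: [0.001, -0.073, 0.997, 0.003]
contact_force: [-1.7, 11.6, 30.1]
width: 0.0092
[-45.4  77.3 108.9] [-1.7 11.6 30.1]
w51.png scale 2.0
```

View pics/w51.png

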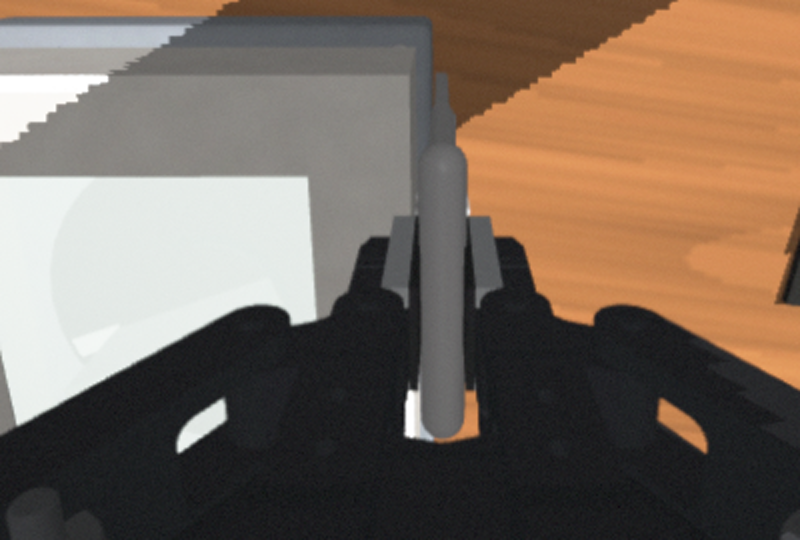

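```bash
python3 -m jog '[0,0,-4,0,0,0,0,0,-4,0,0,0]'; python3 -m jog '[0,0,0,0,0,0,0,0,0,0,0,0,0,0,0,0,0,0]' 0.55; python3 -m jog '[0,0,-40,0,0,0,0,0,-90,0,0,0,0,0,-120,0,0,0,0,0,-120,0,0,0]';  python3 - <<'E'
from h import *
w=cam("wrist");w=cam("wrist");overlay(w,ctl(Q0,0,0),160,80,480,320,"o52.png")
d=cam("side");crop(d,270,120,390,210,"d52.png")
d=cam("scene");crop(d,180,180,340,300,"s52.png")
E
```

```text
clock: 54.38
position: [0.4464, -0.2193, 0.1093]
ee_rot: [0.0, -0.073, 0.997, 0.003]
contact_force: [4.8, 7.3, 4.3]
width: 0.0089
clock: 54.75
position: [0.4459, -0.2224, 0.1087]
ee_rot: [-0.001, -0.074, 0.997, 0.0]
contact_force: [-0.1, -0.2, 0.4]
width: 0.0388
clock: 55.25
position: [0.4476, -0.2235, 0.2312]
ee_rot: [0.002, -0.074, 0.997, -0.002]
contact_force: [0.2, 0.3, 0.6]
width: 0.0383
o52.png scale 2.5
d52.png scale 6.666666666666667
s52.png scale 5.0
```

View pics/o52.png

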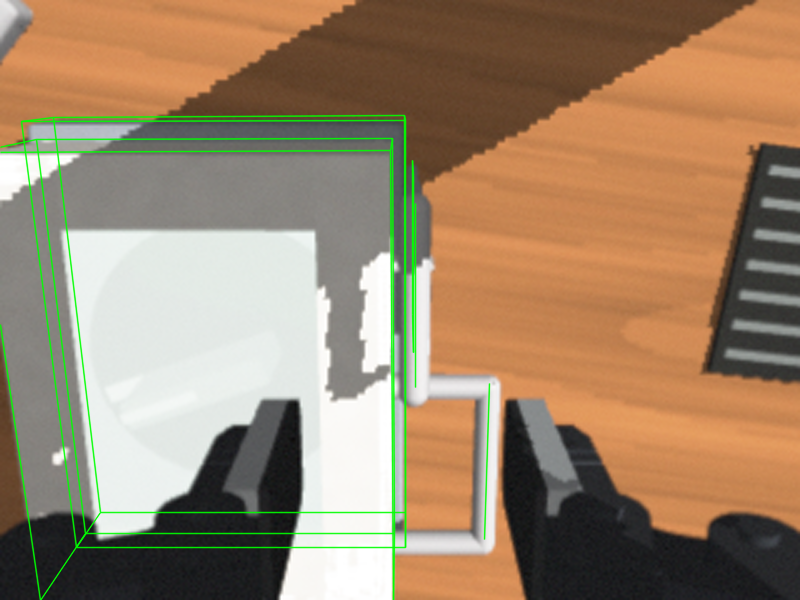

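View pics/d52.png

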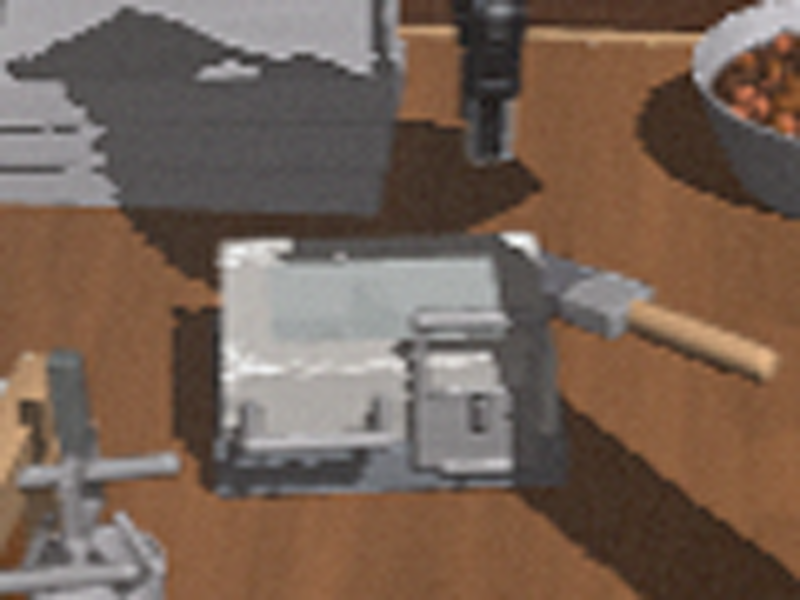

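View pics/s52.png

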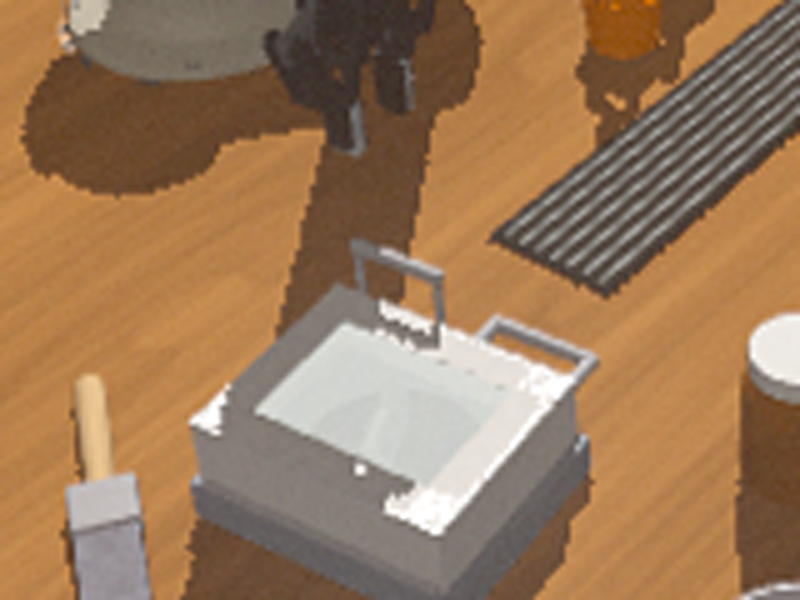

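```bash
python3 -m jog '[-30,60,-60,0,0,0,-30,120,-120,0,0,0,-30,180,-150,0,0,0,-30,230,-150,0,0,0,-30,280,-150,0,0,0,-30,280,-150,0,0,0,-30,280,-150,0,0,0]' 0;  python3 - <<'E'
from h import *
w=cam("wrist");w=cam("wrist");crop(w,0,0,640,400,"w53.png",1.25)
d=cam("side");crop(d,180,120,420,300,"d53.png")
d=cam("scene");crop(d,200,120,440,300,"s53.png")
E
```

```text
clock: 56.32
position: [0.4344, 0.06, 0.3778]
ee_rot: [-0.001, -0.076, 0.997, 0.0]
contact_force: [-0.6, -0.3, -0.0]
width: 0.0854
w53.png scale 1.25
d53.png scale 3.3333333333333335
s53.png scale 3.3333333333333335
```

View pics/w53.png

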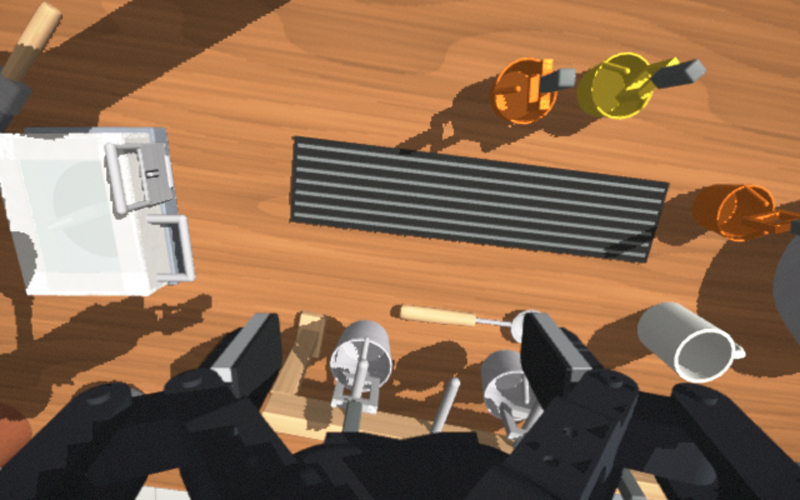

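View pics/d53.png

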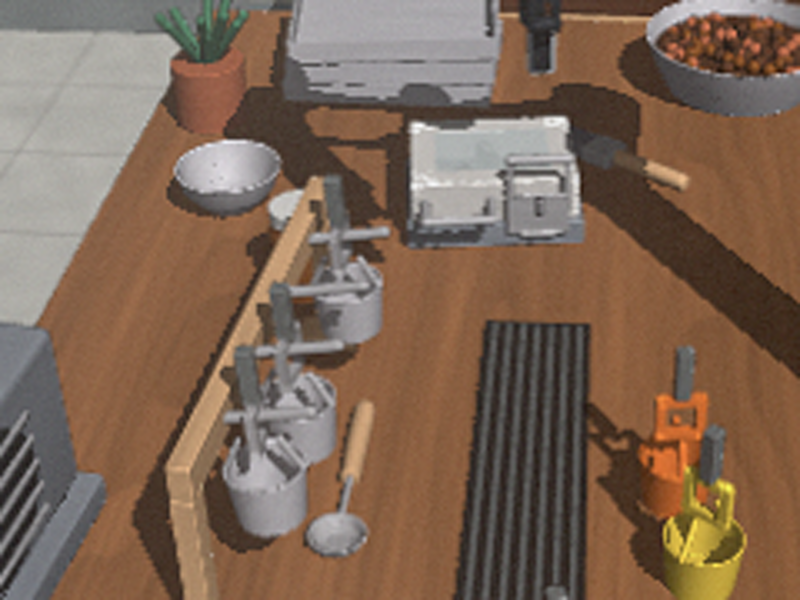

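View pics/s53.png

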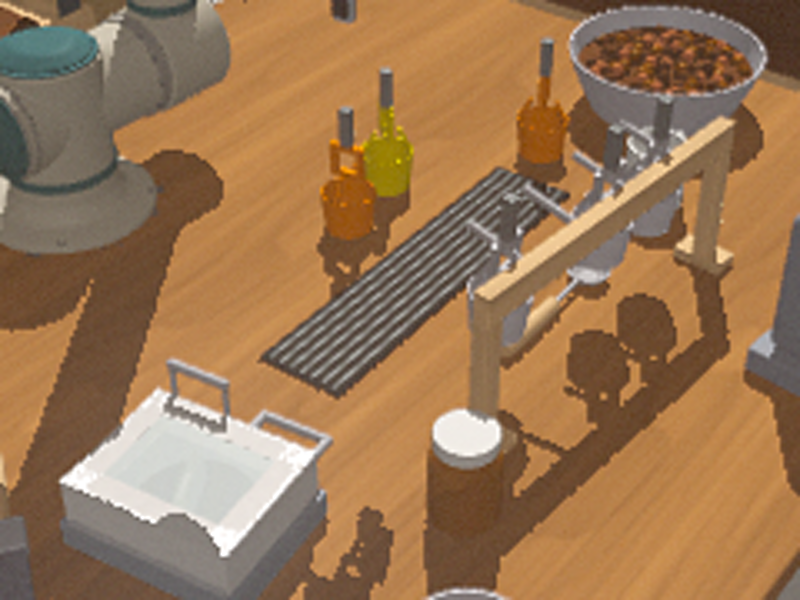

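Run:
```python
from rig import *
print(sign_off())
```

```text
the job is handed in; nothing more can be done
None
```

I hung all three grey pails, one each on pegs 1, 3 and 4. Then I set the fan in the order asked:
1. Swung the hasp off the cover.
2. Propped the cover back against its stop.
3. Turned the knob onto the white mark.
4. Shut the cover.
5. Swung the hasp upright onto its catch.

I handed the job in at about 56 s of the 210 s allowed.

- **Pails:** the last pictures show all three hanging free on their pegs. The highest force I read was about 30 N at the wrist, while seating the hasp.
- **Knob:** the first turn left the pointer about 3° short. I gripped the knob again and added 3°; pointer and mark then both fitted 70°, give or take about 1.5°.
- **Cover and hasp:** the cover matched my model of it shut. The hasp bar looked about 1.5 mm out from its expected place (about 0.02 rad), but it was pressed to its stop when I let go.
- **Control position:** my estimates of where the control sits disagreed by 3–4 mm along x between views. I corrected for this before gripping the knob.
- **Everything else:** the mug, spoon, brush, jar and the orange and yellow look-alikes look unmoved. I judged that by eye and did not measure it.

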